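Move the push-fit stop-end to the other valve's pipe

ROBOT

A 6-joint arm with a two-finger parallel gripper is mounted at the origin on the work surface. World frame = base frame: x ahead of the robot, y to its left, z up, the work surface at z = 0. Lengths are in m, angles in rad, forces in N, time in s.
With the tool pointing down it reaches from about 0.3 to 0.85 m from the base axis. Payload 4.2 kg.
Tool frame: the origin (TCP) lies midway between the tips of the shut fingers; the grasp point (between the pads) lies arm.grip_point_offset behind it (arm.grip_point_offset is the distance from the TCP to the grasp point, in m); z points along the fingers, y is the direction in which the jaws open and shut (so a half turn about z gives the same grasp; the last joint's range is limited). The gripper opens to 91 mm and grips with 3 to 60 N. Pads are 32 mm wide; open, the fingers measure 118 mm over their backs; the gripper's body (76 mm by 178 mm) begins 60 mm behind the grasp point.
Start: joints at [1.154, 0.32, 1.565, -0, 1.257, -0.02], TCP at [0.222, 0.53, 0.214] pointing down, gripper open.
Joint ranges: [-3.11, 3.11], [-0.84, 2.01], [0.21, 2.61], [-1.34, 4.49], [0.05, 2.63], [-2.56, 2.56]. Speed limits (rad/s): [2.57, 2.57, 3.14, 3.14, 3.14, 3.14].

INTERFACE

Orientations are given as [roll, pitch, yaw] about the fixed x, y, z axes, in that order (R = Rz(yaw) Ry(pitch) Rx(roll)).
In Python, from plant import get_state, viewer, workorder, finder, arm gives the robot as it stands. The module is installed in compiled form; this text tells all that it offers.
- The arm moves only by the tool play_rows, never from a script. Its arguments are lists of equal length, an entry for each row: "linear": the shift along the tool's x, y, z in cm, a list of three; "turn": the turn, a rotation vector about the tool's x, y, z in rad, a list of three; "jaw": the opening, from 0 (shut) to 1 (fully open). In form: {"linear": [[x, y, z], ...], "turn": [[ax, ay, az], ...], "jaw": [jaw, ...]}. A call has 1 to 20 rows; each row is the pose to reach, as a shift and turn from the pose measured when the call began, along the tool's axes at that moment; what a row does not reach only later rows make up. A row lasts 1/12 s, in which the tool goes at most 41.7 mm and 7.16 degrees, less where a joint would pass 70% of its speed; a pose out of reach is approached as far as the arm can. A call with a gripper value outside its range is refused whole. The fingers move at their own pace and stop on an object; the grip force is fixed at half the most. Time passes only in rows, so rows that repeat a pose let the fingers close. It gives the time, the measured TCP pose, the force and the opening at its end, in the units of the state.
- get_state(): the state, without advancing time (a new reading comes with each control period).
- viewer.grab_frame(name): name is "scene" or "side" or "wrist"; returns the picture (384x512x3 uint8, blue, green, red); there is no depth.
- viewer.camera_model(name): a dict with "fov_y" (degrees; the focal length in pixels is half the picture's height over the tangent of half this angle, whatever the lens; pixels are square), "cx", "cy" (the principal point, pixels), "xyz" and "attitude" of the camera in the world. Camera axes: x right, y up, looking along -z (the intrinsics and any distortion apply to the point x, -y, -z); pixel columns grow to the right and rows downward; lengths in m; the calibration is good to about 2 mm. A picture is of the moment at which its call begins: read the wrist's pose just before it. camera_model takes no time and is no camera call; for the wrist camera it gives the pose at the moment of the call.
- workorder.sign_off(): hands the job in, once; it reports no verdict.
Trained networks look in the newest picture that a camera, given by its name, has taken for a name from the list of things; names that differ only in an ending like _2 or _b are one class to them, and where a whole thing is asked for, a point or a joint stands for the part that bears it (a point fixed in the world has none). Each returns a list of dicts, best first, with "score" (0 to 1); they miss things now and then, are a little off and sometimes report something else, mostly with a low value. They report only what shows in the picture. A call takes as long as a camera call. They do not tell look-alikes from the thing itself.
- finder.find_in(thing, camera): "box" ([left, top, right, bottom] in pixels, round what is visible of it).
- finder.spot_point(thing, camera): "centre" ([column, row] in pixels: a listed point, or the origin of a listed thing).
The state is a dict: "clock": time; "joint_pos": joint angles; "qd": joint speeds; "joint_efforts": joint torques, N m; "ee_pos": TCP position; "ee_rot": TCP orientation; "force": force on the tool from outside, world axes, zero at the start; "wrist_torque": the same for the moment, N m; "grip_width": opening from 0.0 (shut) to 1.0 (fully open).
Only numpy, scipy, OpenCV 4.12 (cv2) and the standard library are available. Lean on these libraries where they do the work, as an engineer would, in place of code of your own. Each camera call takes 0.05 s, during which the arm holds its last target.

TASK

The square protection valve is going back on the shelf and its pipe must be blanked. Take the push-fit stop-end off the round relay valve's pipe: squeeze its release ring into its body and keep it squeezed while you draw it straight off, without forcing it. Then push it onto the protection valve's pipe until it is fully home and locked, with its ring sprung back out, and leave the other parts where they lie.

Things in the scene. Friction and masses are not known exactly. Their poses are not given: they have to be found in the camera images.
- stop_end_center (a point): Push-fit stop-end (blank): ribbed round aluminium body, 42 mm diameter, 48 mm long, 110 g, with a black release ring of 42 mm diameter at its mouth. It lies level along the pipe. Point: on its axis, at mid-length with the ring pressed. +x points to the flat closed end, 26 mm from the point; the ring is at the -x end, towards the valve. Length 56 mm, 52 mm with the ring pressed.
- stop_end: The same stop-end, same origin and axes. Two toothed jaws inside lock behind the pipe's bead and let go only while the ring is pressed; pull on them makes the ring stiffer. A seal drags on the pipe with 6 to 11 N over its last 14 mm, and a sprung seal on the bottom pushes back with 11 to 15 N over the last 3 mm. The jaws snap over the bead when it is pushed on with the ring free. Mouth 21 mm wide, 14 mm deeper in.
- ring_face (a point): Middle of the ring's flat outer face, on the axis: 30 mm from the centre point when free, 26 mm when pressed. Press it by squeezing the stop-end lengthwise from above, one finger on this face over the pipe, the other on the closed end: fingertips reaching down to 13 mm above the axis clear pipe and bead and still bear on ring and end (both reach 20 mm above the axis).
- release_ring (a joint): Travel of the release ring into the body (m): 0 free, 0.004 fully pressed; the jaws clear the bead from about 0.003. Its spring takes 5 N to start and 11 N fully in (squeeze with 15 to 25 N); the ring cracks above 35 N. It stays partly in while the jaws ride on the bead and springs back to 0 when they have locked behind it.
- relay_valve: Round die-cast air-brake relay valve with a domed cap, 108 mm across, 130 mm tall, on a 125 x 110 mm plate, fixed to the bench; origin under its centre at bench height. Its pipe leaves along its +x (away from the robot); the stop-end is on this pipe at the start.
- protection_valve: Square die-cast circuit protection valve, 88 x 92 mm with four small domes on top, 123 mm tall, on a 125 x 110 mm plate, fixed to the bench; origin under its centre at bench height. Its pipe leaves along its +x (away from the robot) and is open at the start.
- relay_pipe_tip (a point): Rounded tip of the relay valve's rigid level steel pipe, on its axis, 190 mm from the valve's origin and 72 mm above the bench; +x outwards. Pipe 12 mm in diameter, 116 mm bare length, with a tapered bead, 17 mm in diameter, from 23 to 29 mm behind the tip. Push or pull with at most 30 N.
- protection_pipe_tip (a point): Tip of the protection valve's pipe: same pipe, bead, height, length and limit. Locked on a pipe, the stop-end's centre point is 16 mm behind the tip; pushed right against its hard stop, 18 mm. To lock it needs a push of about 22 N on the closed end; released short of that it stays unlocked. It is off the pipe when the point is 27 mm beyond the tip.
- elbow: brass elbow fitting lying loose, about 45 x 28 mm, 36 mm tall; a bystander, origin under its centre
- bearing: steel ball bearing, 62 mm across, 16 mm thick, lying flat; a bystander, origin under its centre
- spanner: steel spanner, 190 mm long; a bystander, origin under its centre
- piston: aluminium valve piston, 52 mm across, 50 mm tall, standing; a bystander, origin under its centre
- gear: dark steel gear wheel, 62 mm across, 22 mm tall; a bystander, origin under its centre
- grease_tin: tin, 72 mm across, 85 mm tall, standing; a bystander, origin under its centre
- gland_nut: brass gland nut, 28 mm across, 13 mm tall; a bystander, origin under its centre
Not all that is in view belongs to the job. What is shaped like the stop_end but red or turquoise is not meant.

How it is judged:
On the way, in this order (a step that is already met when the one before it is completed fails the run):
1. the stop-end has been drawn off its seat on the relay valve's pipe with its ring pressed in (value of joint release_ring above 0.0025 m and x of stop_end_center in the frame of relay_valve above 0.179 m), for 0.05 s.
2. the stop-end is clear of the relay valve's pipe, off the bench ((x of stop_end_center in the frame of relay_valve above 0.222 m or distance between stop_end_center and relay_valve above 0.26 m) and height (world z) of stop_end_center above 0.05 m), for 0.1 s.
At the end, for the whole second after the job is handed in: The stop-end sits fully home on the protection valve's pipe (its centre point 169 to 174.5 mm from the valve's origin along the pipe, within 3 mm of the pipe's axis sideways and in height), its ring has sprung back out (under 0.7 mm pressed), it is at rest and let go (x of stop_end_center in the frame of protection_valve between 0.169 and 0.1745 m and y of stop_end_center in the frame of protection_valve between -0.003 and 0.003 m and z of stop_end_center in the frame of protection_valve between 0.069 and 0.075 m and value of joint release_ring below 0.0007 m and linear speed of stop_end below 0.02 m/s); the robot touches nothing.
It fails at once if the stop-end is pulled, pushed or twisted on the relay valve's pipe so that they press on each other with more than 50 N, of which its seals and springs alone make about 30 N when locked (contact force between stop_end and relay_valve above 50 N).
It fails at once if the stop-end is pushed or twisted on the protection valve's pipe so that they press on each other with more than 50 N, of which its seals and springs alone make about 30 N when locked (contact force between stop_end and protection_valve above 50 N).
It fails at once if the release ring is loaded with more than 35 N by the fingers (contact force between the fingers and release_ring above 35 N).
It fails at once if the robot strikes a valve or its pipe with more than 15 N (contact force between any of the fingers, the arm and relay_valve above 15 N or contact force between any of the fingers, the arm and protection_valve above 15 N).
It fails at once if another part is moved by more than 15 mm (distance of any of elbow, bearing, spanner, piston, gear, grease_tin, gland_nut from where it was at the start of the episode above 0.015 m).
It also fails if it takes over 61 s, if anything falls off the work surface, if the arm or the gripper's body presses on something with over 40 N, if the wrist force passes 120 N, or if a joint passes its speed limit or range.

## Working session

There is one attempt and no reset: what is moved stays moved. The work goes in short steps, Python scripts to look and compute and a tool call to move; the robot and the scene stay as the last step left them, time stands still between calls to the robot, and variables do not carry over. Pictures are saved under pics/ and viewed, and the job is handed in when it is done.

Besides the shell and the picture viewer there is one more tool, called after "Request:" by a JSON object that holds its "method" and its "body", one argument or row to a line. play_rows: Moves the arm, as the interface text tells. Its arguments: {"type":"object","properties":{"linear":{"type":"array"},"turn":{"type":"array"},"jaw":{"type":"array"}},"required":["linear","turn","jaw"]}

```bash
mkdir -p pics
cat > h.py <<'E'
from plant import get_state, viewer, workorder, finder, arm
import numpy as np, cv2
np.set_printoptions(precision=4,suppress=True)
E
python3 - <<'E'
from h import *
s=get_state(); print(s); print(arm.grip_point_offset)
for n in ["scene","side","wrist"]:
    print(n,viewer.camera_model(n)); cv2.imwrite(f"pics/a_{n}.png",viewer.grab_frame(n))
    for t in ["stop_end_center","ring_face","relay_pipe_tip","protection_pipe_tip","relay_valve","protection_valve"]:
        print(t,[(np.round(d["centre"],1),round(d["score"],2)) for d in finder.spot_point(t,n)])
E
```

```text
{'clock': 0.0, 'joint_pos': array([ 1.154 ,  0.3203,  1.5657,  0.    ,  1.2574, -0.02  ]), 'qd': array([ 0.0006, -0.0008, -0.0014,  0.0008, -0.0004, -0.0007]), 'joint_efforts': array([ -0.0008, -41.246 , -23.1971,   0.0727,   0.0456,  -0.0001]), 'ee_pos': array([0.222 , 0.5298, 0.2131]), 'ee_rot': array([-3.1397, -0.0001,  2.7448]), 'force': array([ 0.3669,  0.0437, -0.2809]), 'wrist_torque': array([-0.0757, -0.0119,  0.0111]), 'grip_width': 0.9976965330546693}
0.0188
scene {'fov_y': 43.00706450984002, 'cx': 255.26361984733683, 'cy': 187.43538095587144, 'xyz': array([1.2496, 0.7333, 0.9317]), 'attitude': array([ 0.9028, -0.0133,  2.4476])}
stop_end_center [(array([323.5, 287.7]), 0.94), (array([275.5, 290.4]), 0.79), (array([371.1, 267.6]), 0.63), (array([293.6, 234. ]), 0.61)]
ring_face [(array([204.2, 151.5]), 0.7), (array([322.4, 279.2]), 0.61), (array([286.8, 295.4]), 0.6), (array([376.8, 273.1]), 0.55), (array([305.9, 230.9]), 0.45)]
relay_pipe_tip []
protection_pipe_tip [(array([201.8, 168.2]), 0.67)]
relay_valve [(array([347. , 228.5]), 0.69)]
protection_valve [(array([262.2, 
[... 333 characters left out ...]
rray([248.7, 240.3]), 0.35)]
ring_face [(array([280.5, 219.2]), 0.71), (array([182.3, 283.8]), 0.65), (array([275.1, 336.5]), 0.56), (array([226.3, 299.1]), 0.5), (array([247.8, 240.8]), 0.37)]
relay_pipe_tip []
protection_pipe_tip [(array([240.5, 127.3]), 0.63), (array([236.2, 242.3]), 0.39)]
relay_valve [(array([309.7, 269.7]), 0.7), (array([248.5, 242.4]), 0.64)]
protection_valve [(array([301. , 160.8]), 0.59)]
wrist {'fov_y': 67.43160454048805, 'cx': 258.23639409565277, 'cy': 193.25580183524423, 'xyz': array([0.1613, 0.5558, 0.3856]), 'attitude': array([-0.2396,  0.0007,  1.1755])}
stop_end_center []
ring_face []
relay_pipe_tip []
protection_pipe_tip []
relay_valve []
protection_valve []
```

View pics/a_scene.png

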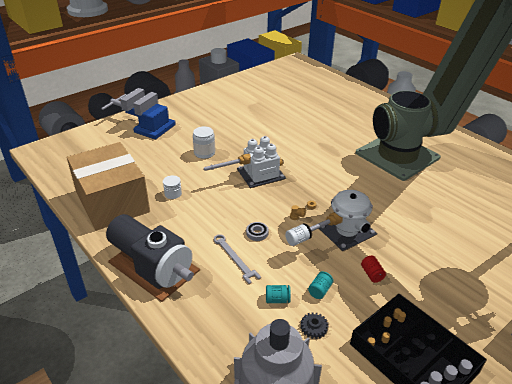

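View pics/a_side.png

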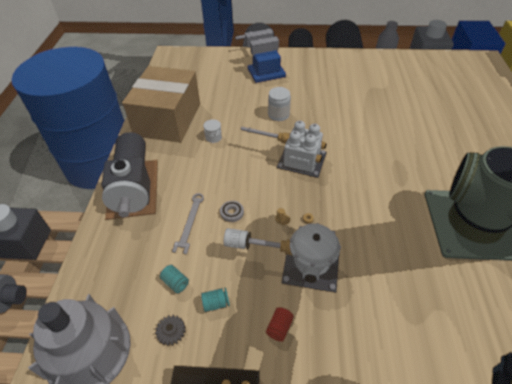

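View pics/a_wrist.png

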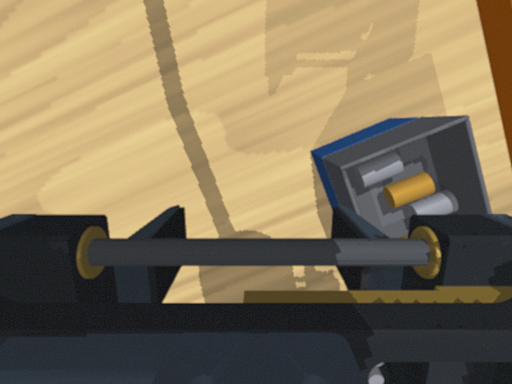

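The stop-end is at about (298,234) in scene and (237,239) in side. The open pipe's tip is at (206,168) and (243,130). I'll zoom in on both views.

Run:
```python
import cv2,numpy as np
a=cv2.imread("pics/a_scene.png");b=cv2.imread("pics/a_side.png")
def crop(im,x,y,w,h,k): return cv2.resize(im[y:y+h,x:x+w],None,fx=k,fy=k,interpolation=cv2.INTER_CUBIC)
cv2.imwrite("pics/z1.png",crop(a,195,130,200,125,4))
cv2.imwrite("pics/z2.png",crop(b,205,105,160,190,3.15))
```

```text
(no output)
```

View pics/z1.png

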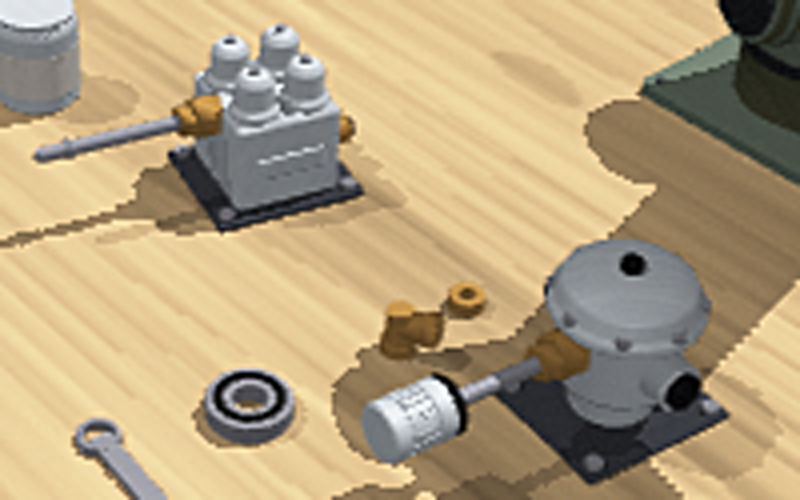

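View pics/z2.png

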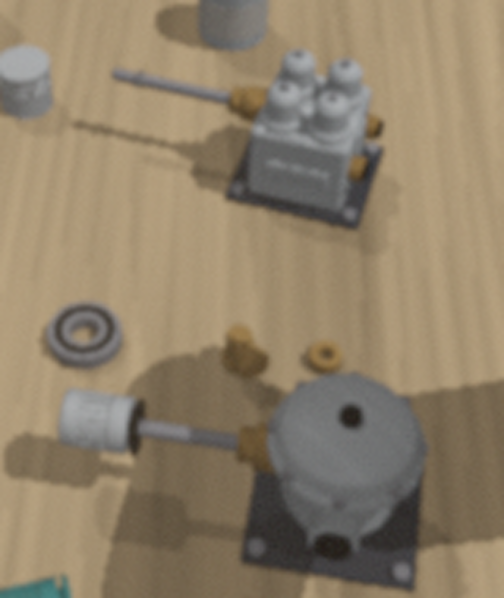

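```bash
cat >> h.py <<'E'
from scipy.spatial.transform import Rotation as R
def ray(cam,px):
    m=viewer.camera_model(cam) if isinstance(cam,str) else cam
    f=192/np.tan(np.radians(m["fov_y"])/2)
    d=np.array([(px[0]-m["cx"])/f,-(px[1]-m["cy"])/f,-1])
    return np.array(m["xyz"]),R.from_euler("xyz",m["attitude"]).as_matrix()@d
def onz(cam,px,z):
    o,d=ray(cam,px); return o+d*(z-o[2])/d[2]
def proj(cam,P):
    m=viewer.camera_model(cam) if isinstance(cam,str) else cam
    f=192/np.tan(np.radians(m["fov_y"])/2)
    q=R.from_euler("xyz",m["attitude"]).as_matrix().T@(np.array(P)-m["xyz"])
    return np.array([m["cx"]-f*q[0]/q[2],m["cy"]+f*q[1]/q[2]])
def tri(obs):
    A=np.zeros((3,3));b=np.zeros(3)
    for c,p in obs:
        o,d=ray(c,p);d=d/np.linalg.norm(d);M=np.eye(3)-np.outer(d,d);A+=M;b+=M@o
    return np.linalg.solve(A,b)
E
python3 - <<'E'
from h import *
pts=dict(ptip=((204.5,168.75),(241.8,128.5)),pbase=((239.5,161.5),(278,135.8)),
 sc=((299,234.5),(237.4,238.7)),rbase=((327.5,222.2),(281.2,244.7)),bear=((257,230),(231.5,211)))
for k,(a,b) in pts.items():
    z=.072 if k!="bear" else .016
    print(k,tri([("scene",a),("side",b)]),onz("scene",a,z),onz("side",b,z))
E
```

```text
ptip [ 0.6049 -0.2602  0.0726] [ 0.6043 -0.2614  0.072 ] [ 0.605  -0.2603  0.072 ]
pbase [ 0.4996 -0.2269  0.074 ] [ 0.4995 -0.2255  0.072 ] [ 0.4996 -0.2328  0.072 ]
sc [0.5833 0.123  0.0757] [0.5806 0.1211 0.072 ] [0.5837 0.1199 0.072 ]
rbase [0.4845 0.1288 0.0661] [0.4903 0.1346 0.072 ] [0.4847 0.131  0.072 ]
bear [ 0.6131 -0.0041  0.0139] [ 0.6142 -0.0039  0.016 ] [ 0.6127 -0.0011  0.016 ]
```

```bash
cat >> h.py <<'E'
def cmd(pos,phi,s=None):
    """tool down, tool y along heading phi (rad); returns linear(cm), turn"""
    s=s or get_state()
    R0=R.from_euler("xyz",s["ee_rot"]); R1=R.from_euler("xyz",[np.pi,0,np.pi/2+phi])
    print("clock %.2f"%s["clock"],"ee",s["ee_pos"],s["ee_rot"],"F",s["force"],"g",s["grip_width"])
    print("linear",R0.inv().apply(np.array(pos)-s["ee_pos"])*100,"turn",(R0.inv()*R1).as_rotvec())
E
python3 - <<'E'
from h import *
cmd([.575,.085,.23],np.radians(-7))
E
```

```text
clock 1.05 ee [0.2222 0.5303 0.214 ] [3.1415 0.     2.7448] F [0.0853 0.3524 0.0173] g 1.0010523715805204
linear [-49.7454 -27.4385  -1.6044] turn [ 0.0001 -0.      1.2962]
```

Request:
{"method": "play_rows", "body": {
  "linear": [
    [-4,-2.2,-0.5],
    [-8,-4.4,-1],
    [-12,-6.6,-1.6],
    [-16,-8.8,-1.6],
    [-20,-11,-1.6],
    [-24,-13.2,-1.6],
    [-28,-15.4,-1.6],
    [-32,-17.6,-1.6],
    [-36,-19.8,-1.6],
    [-40,-22,-1.6],
    [-44,-24.2,-1.6],
    [-47,-26,-1.6],
    [-49.7,-27.4,-1.6],
    [-49.7,-27.4,-1.6],
    [-49.7,-27.4,-1.6],
    [-49.7,-27.4,-1.6]
  ],
  "turn": [
    [0,0,0.1],
    [0,0,0.2],
    [0,0,0.3],
    [0,0,0.4],
    [0,0,0.5],
    [0,0,0.6],
    [0,0,0.7],
    [0,0,0.8],
    [0,0,0.9],
    [0,0,1.0],
    [0,0,1.1],
    [0,0,1.2],
    [0,0,1.296],
    [0,0,1.296],
    [0,0,1.296],
    [0,0,1.296]
  ],
  "jaw": [1,1,1,1,1,1,1,1,1,1,1,1,1,1,1,1]
}}

```text
clock: 2.38
ee_pos: [0.5751, 0.0845, 0.2295]
ee_rot: [-3.141, -0.0, 1.446]
force: [0.0, 0.7, -0.9]
grip_width: 0.998
```

Run:
```python
from h import *
m=viewer.camera_model("wrist");im=viewer.grab_frame("wrist");cv2.imwrite("pics/b.png",im)
cv2.imwrite("pics/b2.png",cv2.resize(im,(800,600),interpolation=cv2.INTER_CUBIC))
import pickle;pickle.dump(m,open("b.pkl","wb"))
cmd([.575,.085,.23],np.radians(-7)); print(m)
for t in ["stop_end_center","ring_face","relay_valve"]:
    print(t,[(np.round(d["centre"],1),round(d["score"],2),onz(m,d["centre"],.072)) for d in finder.spot_point(t,"wrist")])
```

```text
clock 2.43 ee [0.5744 0.0855 0.2296] [-3.1404 -0.0005  1.4479] F [-0.4365 -0.792   0.1724] g 1.000143631072962
linear [-0.0447  0.0672 -0.0356] turn [-0.0012 -0.0005 -0.0007]
{'fov_y': 67.43160454048805, 'cx': 258.23639409565277, 'cy': 193.25580183524423, 'xyz': array([0.5838, 0.1501, 0.4011]), 'attitude': array([-0.2399,  0.001 , -0.1231])}
stop_end_center [(array([369.4,  67.1]), 0.94, array([0.7079, 0.1928, 0.072 ])), (array([283.5,  37.8]), 0.89, array([0.6201, 0.2322, 0.072 ])), (array([264.7, 153. ]), 0.82, array([0.5867, 0.1162, 0.072 ])), (array([160.1,  17.1]), 0.56, array([0.4967, 0.267 , 0.072 ]))]
ring_face [(array([346.8,  52.7]), 0.87, array([0.6847, 0.2099, 0.072 ])), (array([258.9,  50.6]), 0.81, array([0.5933, 0.2233, 0.072 ])), (array([238.7, 150.1]), 0.61, array([0.5578, 0.1231, 0.072 ]))]
relay_valve [(array([135. , 146.2]), 0.96, array([0.4419, 0.1418, 0.072 ]))]
```

View pics/b2.png

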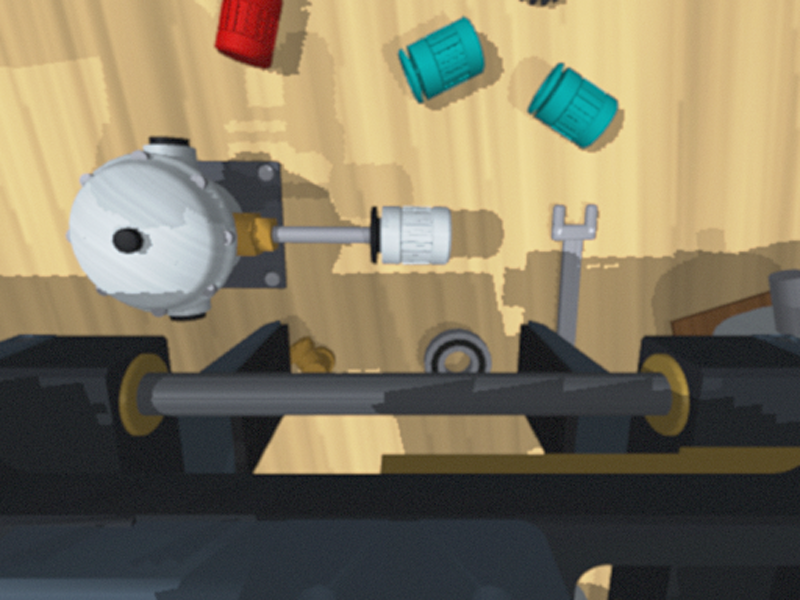

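Run:
```python
from h import *
import pickle;m=pickle.load(open("b.pkl","rb"))
k=.64
for n,p,z in [("pb",(278,233.5),.072),("pr",(370,235.5),.072),("ring",(371.5,235.5),.085),("end",(450,235.5),.085),("bodyT",(385,207),.072),("bodyB",(385,263),.072),("eT",(448,208),.072),("eB",(448,263.5),.072),("domeport",(128,240),.13)]:
    print(n,onz(m,np.array(p)*k-.18,z))
for n in ("scene","side"): print(n,proj(n,[.583,.1195,.072]))
```

```text
pb [0.4893 0.1325 0.072 ]
pr [0.5554 0.1229 0.072 ]
ring [0.5576 0.1238 0.085 ]
end [0.612  0.1171 0.085 ]
bodyT [0.5689 0.1417 0.072 ]
bodyB [0.5636 0.1016 0.072 ]
eT [0.6136 0.1354 0.072 ]
eB [0.6096 0.0955 0.072 ]
domeport [0.4157 0.1429 0.13  ]
scene [297.8914 234.5682]
side [237.735  238.5683]
```

The stop-end spans columns 371 to 451 at row 235 of the enlarged picture. Its middle is near (0.585, 0.120), heading about -7.8°.

Run:
```python
from h import *
cmd([.5848,.1202,.085],-.136)
```

```text
clock 2.58 ee [0.5739 0.0867 0.2301] [-3.1413 -0.0004  1.4505] F [ 0.3097  0.1268 -0.9881] g 1.0001221075432865
linear [ 3.4497  0.6819 14.5114] turn [-0.0003 -0.0004  0.0157]
```

Request:
{"method": "play_rows", "body": {
  "linear": [
    [1,0.2,2],
    [2,0.4,4],
    [3,0.6,6],
    [3.45,0.68,8],
    [3.45,0.68,9.5],
    [3.45,0.68,9.5],
    [3.45,0.68,9.5]
  ],
  "turn": [
    [0,0,0.0157],
    [0,0,0.0157],
    [0,0,0.0157],
    [0,0,0.0157],
    [0,0,0.0157],
    [0,0,0.0157],
    [0,0,0.0157]
  ],
  "jaw": [1,1,1,1,1,1,1]
}}

```text
clock: 3.17
ee_pos: [0.5839, 0.1212, 0.135]
ee_rot: [-3.14, 0.0, 1.437]
force: [0.7, -0.9, 0.3]
grip_width: 1.001
```

Run:
```python
from h import *
im=viewer.grab_frame("wrist");cv2.imwrite("pics/c2.png",cv2.resize(im,(800,600),interpolation=cv2.INTER_CUBIC))
cmd([.5848,.1202,.085],-.136)
```

```text
clock 3.22 ee [0.5848 0.121  0.136 ] [ 3.1409 -0.0007  1.4361] F [ 0.6414 -0.0399  0.4655] g 1.0003566233461065
linear [-0.0846  0.008   5.101 ] turn [ 0.0007 -0.0007  0.0013]
```

View pics/c2.png

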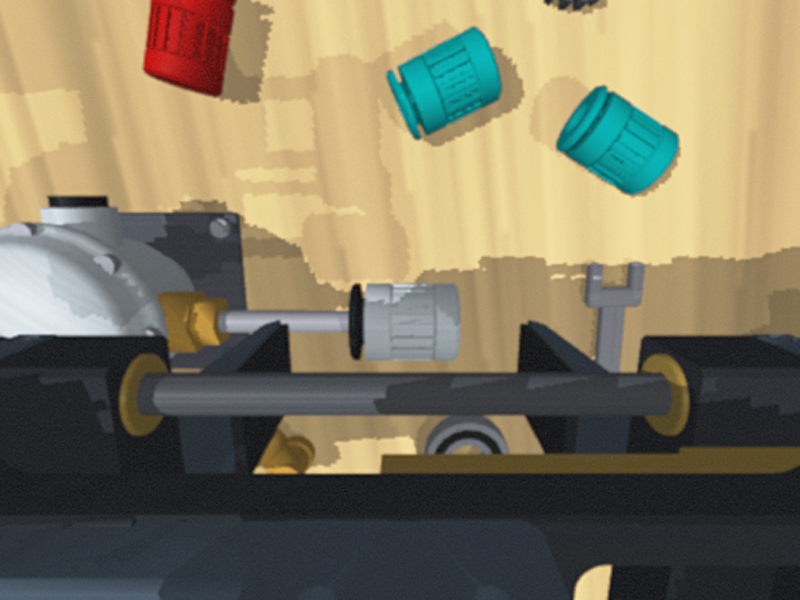

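The part spans columns 350 to 460, centred between the fingertips at 288 and 522. I'll go down and close in part.

Request:
{"method": "play_rows", "body": {
  "linear": [
    [0,0,2],
    [-0.08,0,4],
    [-0.08,0,5.0],
    [-0.08,0,5.1],
    [-0.08,0,5.1],
    [-0.08,0,5.1],
    [-0.08,0,5.1],
    [-0.08,0,5.1]
  ],
  "turn": [
    [0,0,0],
    [0,0,0],
    [0,0,0],
    [0,0,0],
    [0,0,0],
    [0,0,0],
    [0,0,0],
    [0,0,0]
  ],
  "jaw": [1,1,1,1,0.8,0.68,0.66,0.66]
}}

```text
clock: 3.88
ee_pos: [0.5855, 0.1204, 0.0862]
ee_rot: [3.139, -0.001, 1.436]
force: [-0.0, -0.2, 0.0]
grip_width: 0.742
```

Run:
```python
from h import *
for n in ("scene","wrist","side"):
  im=viewer.grab_frame(n)
  if n=="scene": im=cv2.resize(im[180:280,230:380],None,fx=5,fy=5,interpolation=cv2.INTER_CUBIC)
  if n=="side": im=cv2.resize(im[190:290,190:310],None,fx=5,fy=5,interpolation=cv2.INTER_CUBIC)
  cv2.imwrite(f"pics/d_{n}.png",im)
cmd([.5848,.1202,.085],-.136)
```

```text
clock 4.03 ee [0.585  0.1203 0.0855] [ 3.14  -0.001  1.436] F [-0.3554 -0.5409  0.4619] g 0.6620529719157076
linear [-0.0137 -0.019   0.0545] turn [ 0.0016 -0.001   0.0012]
```

View pics/d_scene.png

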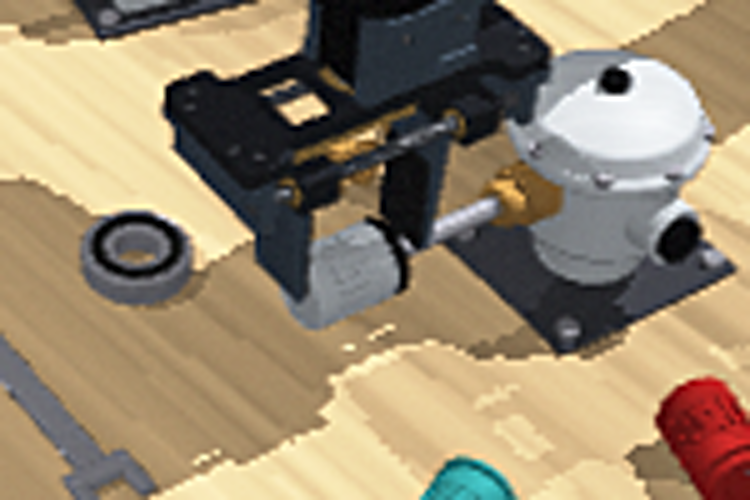

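View pics/d_wrist.png

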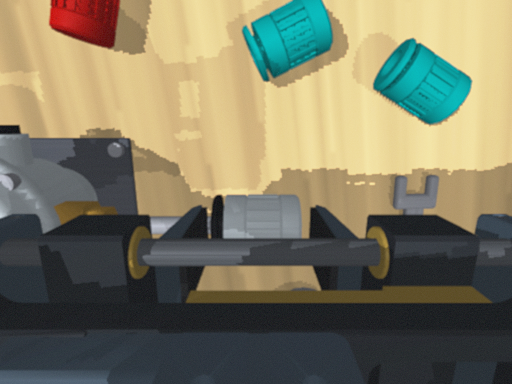

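View pics/d_side.png

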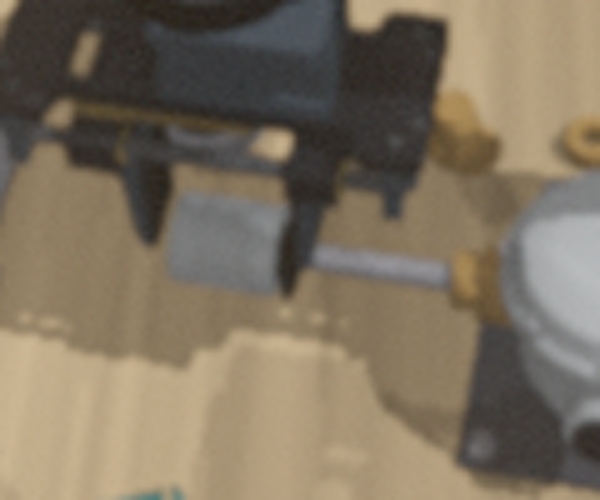

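In the wrist view the part is at columns 212 to 301 and the fingers at 207 to 312, so the gripper sits about 1.5 mm too far out. I'll shift it toward the valve and close step by step.

Request:
{"method": "play_rows", "body": {
  "linear": [
    [0,-0.15,0.05],
    [0,-0.15,0.05],
    [0,-0.15,0.05],
    [0,-0.15,0.05]
  ],
  "turn": [
    [0,0,0],
    [0,0,0],
    [0,0,0],
    [0,0,0]
  ],
  "jaw": [0.64,0.63,0.62,0.62]
}}

```text
clock: 4.37
ee_pos: [0.5835, 0.1205, 0.0851]
ee_rot: [3.14, -0.001, 1.436]
force: [0.6, 0.1, -0.2]
grip_width: 0.618
```

```bash
cat >> h.py <<'E'
def st(phi):
    s=get_state();u=np.array([np.cos(phi),np.sin(phi),0]);v=np.array([-u[1],u[0],0])
    print("clock %.2f"%s["clock"],"ee",s["ee_pos"],"F along/lat/z %.1f %.1f %.1f"%(s["force"]@u,s["force"]@v,s["force"][2]),"T",s["wrist_torque"],"g %.4f = %.1f mm"%(s["grip_width"],91*s["grip_width"]))
E
python3 - <<'E'
from h import *
st(-.136)
im=viewer.grab_frame("wrist"); cv2.imwrite(f"pics/e.png",cv2.resize(im[150:300,150:370],None,fx=3.5,fy=3.5,interpolation=cv2.INTER_CUBIC))
st(-.136)
E
```

```text
clock 4.37 ee [0.5835 0.1205 0.0851] F along/lat/z 0.6 0.2 -0.2 T [-0.0855  0.0037  0.036 ] g 0.6183 = 56.3 mm
clock 4.42 ee [0.5835 0.1205 0.085 ] F along/lat/z 0.5 -0.6 -0.1 T [-0.1006  0.065   0.0529] g 0.6205 = 56.5 mm
```

View pics/e.png

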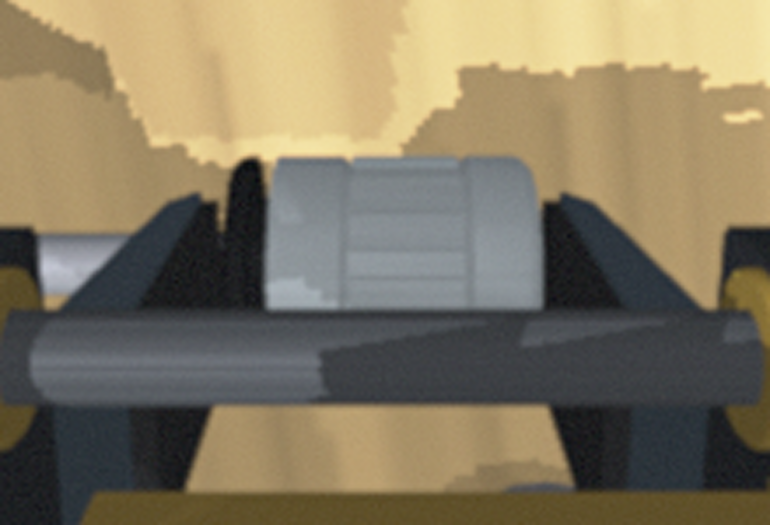

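Request:
{"method": "play_rows", "body": {
  "linear": [
    [0,0,0],
    [0,0,0],
    [0,0,0]
  ],
  "turn": [
    [0,0,0],
    [0,0,0],
    [0,0,0]
  ],
  "jaw": [0.605,0.6,0.6]
}}

```text
clock: 4.67
ee_pos: [0.5842, 0.1204, 0.0851]
ee_rot: [3.139, -0.001, 1.436]
force: [1.9, -0.9, -1.2]
grip_width: 0.599
```

Run:
```python
from h import *
st(-.136)
```

```text
clock 4.67 ee [0.5842 0.1204 0.0851] F along/lat/z 2.0 -0.6 -1.2 T [-0.1012 -0.3311 -0.0317] g 0.5991 = 54.5 mm
```

Request:
{"method": "play_rows", "body": {
  "linear": [
    [0,0,0],
    [0,0,0],
    [0,0,0]
  ],
  "turn": [
    [0,0,0],
    [0,0,0],
    [0,0,0]
  ],
  "jaw": [0.59,0.582,0.582]
}}

```text
clock: 4.92
ee_pos: [0.5851, 0.1203, 0.0851]
ee_rot: [3.137, -0.001, 1.436]
force: [4.1, -0.7, -2.8]
grip_width: 0.582
```

Run:
```python
from h import *
st(-.136)
```

```text
clock 4.92 ee [0.5851 0.1203 0.0851] F along/lat/z 4.2 -0.2 -2.8 T [-0.2939 -0.8331  0.0233] g 0.5825 = 53.0 mm
```

Request:
{"method": "play_rows", "body": {
  "linear": [
    [0,0,0],
    [0,0,0],
    [0,0,0]
  ],
  "turn": [
    [0,0,0],
    [0,0,0],
    [0,0,0]
  ],
  "jaw": [0.575,0.57,0.565]
}}

```text
clock: 5.17
ee_pos: [0.5858, 0.1202, 0.0851]
ee_rot: [3.135, -0.001, 1.436]
force: [4.4, -0.8, -4.1]
grip_width: 0.565
```

Run:
```python
from h import *
st(-.136)
im=viewer.grab_frame("wrist"); cv2.imwrite(f"pics/f.png",cv2.resize(im[150:300,150:370],None,fx=3.5,fy=3.5,interpolation=cv2.INTER_CUBIC))
st(-.136)
```

```text
clock 5.17 ee [0.5858 0.1202 0.0851] F along/lat/z 4.5 -0.2 -4.1 T [-0.348  -0.8575  0.0048] g 0.5646 = 51.4 mm
clock 5.22 ee [0.5858 0.1202 0.0851] F along/lat/z 4.6 -0.4 -3.2 T [-0.3538 -0.8854 -0.0481] g 0.5629 = 51.2 mm
```

View pics/f.png

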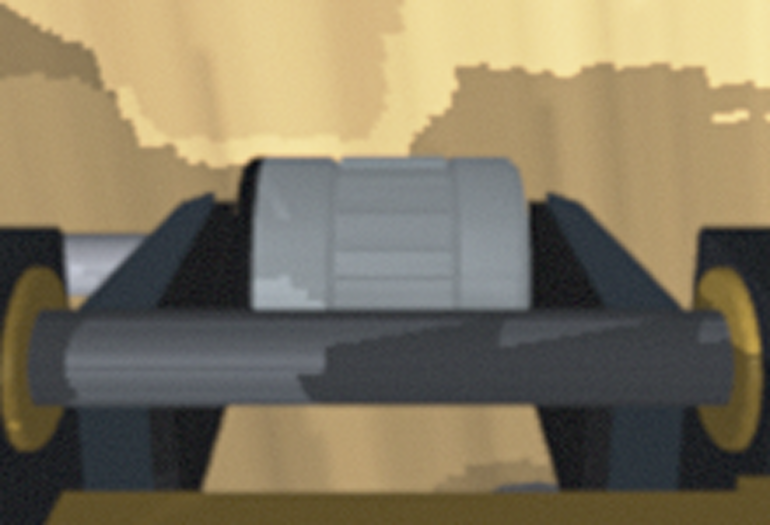

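Request:
{"method": "play_rows", "body": {
  "linear": [
    [0,0,0],
    [0,0,0]
  ],
  "turn": [
    [0,0,0],
    [0,0,0]
  ],
  "jaw": [0.555,0.55]
}}

```text
clock: 5.38
ee_pos: [0.5859, 0.1202, 0.0852]
ee_rot: [3.135, -0.001, 1.436]
force: [4.0, -0.4, -1.9]
grip_width: 0.564
```

Run:
```python
from h import *
st(-.136)
```

```text
clock 5.38 ee [0.5859 0.1202 0.0852] F along/lat/z 4.0 0.1 -1.9 T [-0.3006 -0.6199 -0.055 ] g 0.5638 = 51.3 mm
```

Request:
{"method": "play_rows", "body": {
  "linear": [
    [0,0.05,0],
    [0,0.1,0],
    [0,0.15,0],
    [0,0.2,0],
    [0,0.3,0]
  ],
  "turn": [
    [0,0,0],
    [0,0,0],
    [0,0,0],
    [0,0,0],
    [0,0,0]
  ],
  "jaw": [0.558,0.558,0.558,0.558,0.558]
}}

```text
clock: 5.8
ee_pos: [0.5864, 0.1201, 0.0849]
ee_rot: [3.141, -0.001, 1.436]
force: [-5.3, 0.2, 1.4]
grip_width: 0.562
```

Run:
```python
from h import *
st(-.136)
```

```text
clock 5.80 ee [0.5864 0.1201 0.0849] F along/lat/z -5.3 -0.5 1.4 T [ 0.2107  1.1106 -0.0488] g 0.5620 = 51.1 mm
```

Request:
{"method": "play_rows", "body": {
  "linear": [
    [0,0.2,0],
    [0,0.25,0],
    [0,0.3,0],
    [0,0.35,0]
  ],
  "turn": [
    [0,0,0],
    [0,0,0],
    [0,0,0],
    [0,0,0]
  ],
  "jaw": [0.558,0.558,0.558,0.558]
}}

```text
clock: 6.13
ee_pos: [0.5876, 0.1198, 0.0844]
ee_rot: [-3.137, -0.0, 1.436]
force: [-6.2, 0.4, 3.2]
grip_width: 0.564
```

Run:
```python
from h import *
st(-.136)
```

```text
clock 6.13 ee [0.5876 0.1198 0.0844] F along/lat/z -6.2 -0.4 3.2 T [ 0.1582  1.1481 -0.0157] g 0.5635 = 51.3 mm
```

Run:
```python
from h import *
u=np.array([np.cos(.136),-np.sin(.136),0])
for d in (.006,.010): cmd(np.array([.5858,.1202,.0852])+d*u,-.136)
```

```text
clock 6.13 ee [0.5876 0.1198 0.0844] [-3.1375 -0.0003  1.4358] F [-6.1689  0.4353  3.2285] g 0.5635298002443198
linear [ 0.0173  0.4107 -0.0772] turn [-0.0041 -0.0003  0.001 ]
clock 6.13 ee [0.5876 0.1198 0.0844] [-3.1375 -0.0003  1.4358] F [-6.1689  0.4353  3.2285] g 0.5635298002443198
linear [ 0.0169  0.8107 -0.0788] turn [-0.0041 -0.0003  0.001 ]
```

Request:
{"method": "play_rows", "body": {
  "linear": [
    [0,0.3,-0.05],
    [0,0.35,-0.08],
    [0,0.4,-0.08],
    [0,0.45,-0.08],
    [0,0.5,-0.08]
  ],
  "turn": [
    [-0.004,0,0],
    [-0.004,0,0],
    [-0.004,0,0],
    [-0.004,0,0],
    [-0.004,0,0]
  ],
  "jaw": [0.558,0.558,0.558,0.558,0.558]
}}

```text
clock: 6.55
ee_pos: [0.5904, 0.1192, 0.0846]
ee_rot: [-3.136, 0.0, 1.436]
force: [-5.8, 1.7, 1.5]
grip_width: 0.563
```

Run:
```python
from h import *
st(-.136)
im=viewer.grab_frame("wrist"); cv2.imwrite(f"pics/g.png",cv2.resize(im[150:300,150:370],None,fx=3.5,fy=3.5,interpolation=cv2.INTER_CUBIC))
st(-.136)
```

```text
clock 6.55 ee [0.5904 0.1192 0.0846] F along/lat/z -6.0 0.9 1.5 T [0.1481 1.17   0.003 ] g 0.5633 = 51.3 mm
clock 6.60 ee [0.5907 0.1192 0.0847] F along/lat/z -3.9 0.3 1.6 T [0.1733 1.0076 0.0139] g 0.5630 = 51.2 mm
```

View pics/g.png

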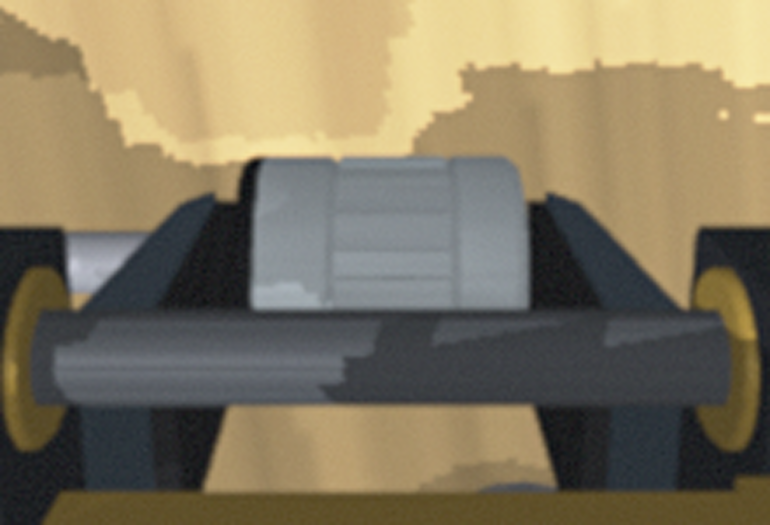

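Request:
{"method": "play_rows", "body": {
  "linear": [
    [0,0.3,-0.05],
    [0,0.4,-0.05],
    [0,0.5,-0.05],
    [0,0.6,-0.05],
    [0,0.7,-0.05],
    [0,0.8,-0.05],
    [0,0.9,-0.05]
  ],
  "turn": [
    [-0.006,0,0],
    [-0.006,0,0],
    [-0.006,0,0],
    [-0.006,0,0],
    [-0.006,0,0],
    [-0.006,0,0],
    [-0.006,0,0]
  ],
  "jaw": [0.558,0.558,0.558,0.558,0.558,0.558,0.558]
}}

```text
clock: 7.18
ee_pos: [0.5999, 0.1179, 0.085]
ee_rot: [3.14, 0.0, 1.436]
force: [0.2, 0.6, -2.1]
grip_width: 0.566
```

Run:
```python
from h import *
st(-.136)
u=np.array([np.cos(.136),-np.sin(.136),0])
cmd(np.array([.5858,.1202,.0852])+.05*u,-.136)
```

```text
clock 7.18 ee [0.5999 0.1179 0.085 ] F along/lat/z 0.1 0.6 -2.1 T [-0.0789  0.0405  0.0207] g 0.5656 = 51.5 mm
clock 7.18 ee [0.5999 0.1179 0.085 ] [3.1401 0.0004 1.4356] F [ 0.2136  0.6019 -2.1297] g 0.5655865227539609
linear [ 0.0354  3.5736 -0.0149] turn [0.0015 0.0004 0.0008]
```

The seal has let go: axial force is near 0 after 14 mm. I'll draw the stop-end clear and lift it.

Request:
{"method": "play_rows", "body": {
  "linear": [
    [0,0.5,0],
    [0,1,0],
    [0,1.6,0],
    [0,2.3,0],
    [0,3,0],
    [0,3.8,0],
    [0,4.6,0],
    [0,4.8,0],
    [0,4.8,0],
    [0,4.8,-1],
    [0,4.8,-2],
    [0,4.8,-3],
    [0,4.8,-4],
    [0,4.8,-5],
    [0,4.8,-6],
    [0,4.8,-7],
    [0,4.8,-7]
  ],
  "turn": [
    [0,0,0],
    [0,0,0],
    [0,0,0],
    [0,0,0],
    [0,0,0],
    [0,0,0],
    [0,0,0],
    [0,0,0],
    [0,0,0],
    [0,0,0],
    [0,0,0],
    [0,0,0],
    [0,0,0],
    [0,0,0],
    [0,0,0],
    [0,0,0],
    [0,0,0]
  ],
  "jaw": [0.558,0.558,0.558,0.558,0.558,0.558,0.558,0.558,0.558,0.558,0.558,0.558,0.558,0.558,0.558,0.558,0.558]
}}

```text
clock: 8.6
ee_pos: [0.6487, 0.1117, 0.1582]
ee_rot: [3.135, -0.001, 1.436]
force: [0.5, 0.4, -1.0]
grip_width: 0.562
```

Run:
```python
from h import *
st(-.136)
for n in ("wrist","scene","side"):
    cv2.imwrite(f"pics/h_{n}.png",viewer.grab_frame(n))
    for t in ["protection_pipe_tip","protection_valve"]:
        print(n,t,[(np.round(d["centre"],1),round(d["score"],2),onz(n,d["centre"],.072)) for d in finder.spot_point(t,n)])
st(-.136)
```

```text
clock 8.60 ee [0.6487 0.1117 0.1582] F along/lat/z 0.5 0.4 -1.0 T [-0.0699  0.0212 -0.0046] g 0.5616 = 51.1 mm
wrist protection_pipe_tip []
wrist protection_valve [(array([242.9, 277.4]), 0.22, array([0.6219, 0.033 , 0.072 ]))]
scene protection_pipe_tip [(array([201.5, 168.8]), 0.81, array([ 0.6114, -0.2668,  0.072 ]))]
scene protection_valve [(array([260.8, 174.8]), 0.87, array([ 0.4926, -0.1331,  0.072 ])), (array([306.8, 204.6]), 0.39, array([0.4824, 0.0494, 0.072 ]))]
side protection_pipe_tip [(array([239. , 129.3]), 0.83, array([ 0.6128, -0.2565,  0.072 ])), (array([313.3, 270.5]), 0.34, array([0.4159, 0.192 , 0.072 ]))]
side protection_valve [(array([301.9, 160.3]), 0.78, array([ 0.4338, -0.1372,  0.072 ])), (array([215.6, 222. ]), 0.2, array([0.6389, 0.0759, 0.072 ]))]
clock 9.05 ee [0.6472 0.1114 0.1545] F along/lat/z 0.5 0.1 -1.8 T [-0.1121  0.0238 -0.0301] g 0.5628 = 51.2 mm
```

View pics/h_wrist.png

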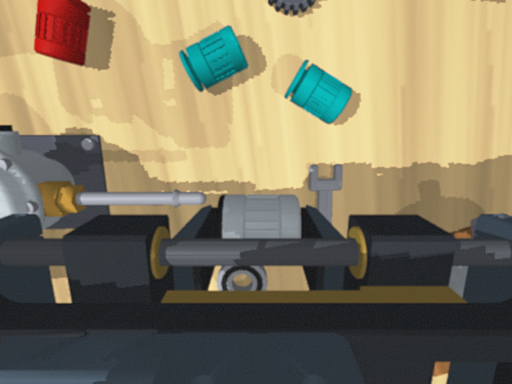

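View pics/h_scene.png

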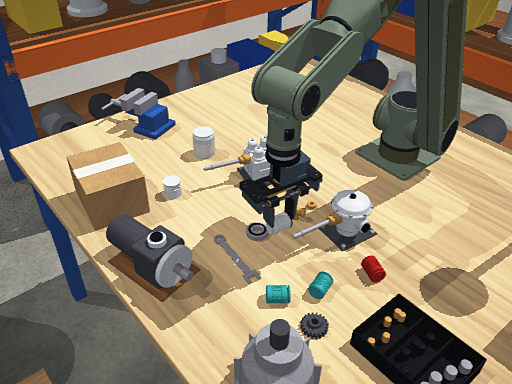

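The stop-end hangs level between the fingers, clear of the relay pipe, whose tip is at (204,198). I'll take one settled picture here to calibrate the wrist view on that pipe.

```bash
cat >> h.py <<'E'
import pickle
def snap(name):
    s=get_state();m=viewer.camera_model("wrist");im=viewer.grab_frame("wrist");s2=get_state()
    print("ee",s["ee_pos"],s2["ee_pos"],s["ee_rot"])
    cv2.imwrite(f"pics/{name}.png",im);pickle.dump((s,m),open(name+".pkl","wb"));return im
def rel(name,px,z=.072):
    s,m=pickle.load(open(name+".pkl","rb"))
    P=onz(m,px,z); return P, R.from_euler("xyz",s["ee_rot"]).inv().apply(P-s["ee_pos"])*1000
E
python3 - <<'E'
from h import *
im=snap("i"); cv2.imwrite("pics/i2.png",cv2.resize(im[150:250,70:230],None,fx=5,fy=5,interpolation=cv2.INTER_CUBIC))
E
```

```text
ee [0.6472 0.1114 0.1545] [0.6472 0.1114 0.1546] [3.1411 0.0007 1.4355]
```

View pics/i2.png

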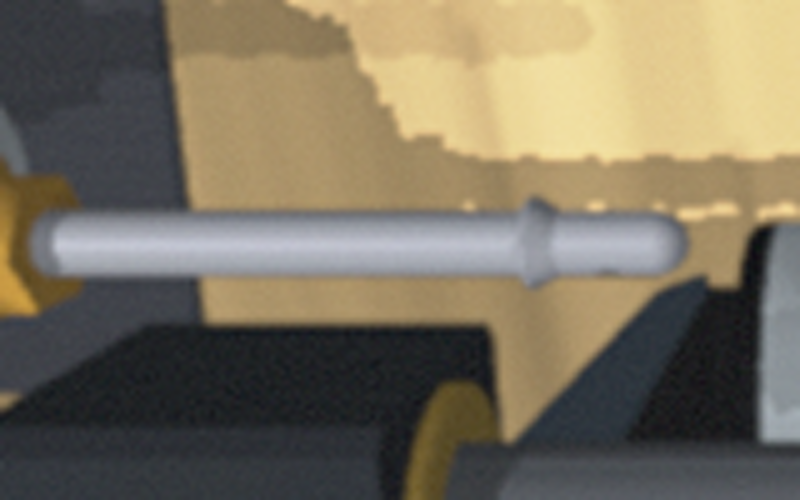

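Run:
```python
from h import *
for p in [(207.2,198.3),(89.6,198.3)]: print(rel("i",p))
# next: hover with held part beyond protection tip
u=np.array([np.cos(.29),-np.sin(.29),0]); tip=np.array([.6049,-.2605,0])
cmd(tip+.050*u+[0,0,.175],-.29)
```

```text
(array([0.6013, 0.1168, 0.072 ]), array([ -0.7677, -46.1694,  82.4419]))
(array([0.495 , 0.1311, 0.072 ]), array([  -0.9112, -153.4953,   82.3934]))
clock 9.10 ee [0.6472 0.1114 0.1546] [3.1409 0.0006 1.4355] F [-0.3132 -0.4355 -1.7353] g 0.5632143942272364
linear [-38.1943   5.7664  -2.0116] turn [0.0007 0.0006 0.1547]
```

Run:
```python
from h import *
print("tin",onz("scene",(203,157),0),onz("side",(279,118),0)); print("piston",onz("scene",(172,197),0),onz("side",(212,139),0))
```

```text
tin [ 0.5158 -0.4025  0.    ] [ 0.4979 -0.402  -0.    ]
piston [ 0.7091 -0.2876  0.    ] [ 0.7035 -0.2916  0.    ]
```

Request:
{"method": "play_rows", "body": {
  "linear": [
    [0,0,-1],
    [-2,0.3,-2],
    [-5,0.8,-2],
    [-8.5,1.4,-2],
    [-12,1.9,-2],
    [-15.5,2.4,-2],
    [-19,2.9,-2],
    [-22.5,3.4,-2],
    [-26,3.9,-2],
    [-29.5,4.5,-2],
    [-33,5.0,-2],
    [-36,5.4,-2],
    [-37.5,5.7,-2],
    [-38.2,5.77,-2],
    [-38.2,5.77,-2],
    [-38.2,5.77,-2],
    [-38.2,5.77,-2]
  ],
  "turn": [
    [0,0,0],
    [0,0,0],
    [0,0,0.02],
    [0,0,0.04],
    [0,0,0.06],
    [0,0,0.08],
    [0,0,0.1],
    [0,0,0.12],
    [0,0,0.13],
    [0,0,0.14],
    [0,0,0.15],
    [0,0,0.154],
    [0,0,0.154],
    [0,0,0.154],
    [0,0,0.154],
    [0,0,0.154],
    [0,0,0.154]
  ],
  "jaw": [0.558,0.558,0.558,0.558,0.558,0.558,0.558,0.558,0.558,0.558,0.558,0.558,0.558,0.558,0.558,0.558,0.558]
}}

```text
clock: 10.52
ee_pos: [0.6531, -0.2729, 0.1751]
ee_rot: [3.141, -0.0, 1.283]
force: [-0.1, 0.3, -0.6]
grip_width: 0.563
```

Run:
```python
from h import *
im=snap("j0"); im=snap("j"); st(-.29)
```

```text
ee [ 0.6531 -0.2729  0.1751] [ 0.6531 -0.2729  0.1751] [ 3.1412 -0.0004  1.2832]
ee [ 0.6531 -0.2729  0.1751] [ 0.6531 -0.273   0.1751] [ 3.1411 -0.0001  1.2835]
clock 10.62 ee [ 0.6531 -0.273   0.1751] F along/lat/z 0.2 -0.7 -1.3 T [-0.0789  0.0724  0.0102] g 0.5592 = 50.9 mm
```

View pics/j.png

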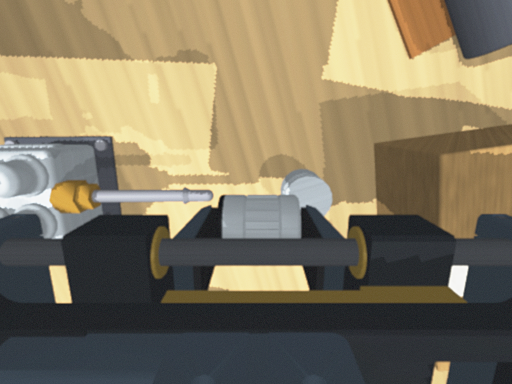

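Run:
```python
from h import *
im=cv2.imread("pics/j.png"); cv2.imwrite("pics/j2.png",cv2.resize(im[150:250,70:230],None,fx=5,fy=5,interpolation=cv2.INTER_CUBIC))
```

```text
(no output)
```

View pics/j2.png

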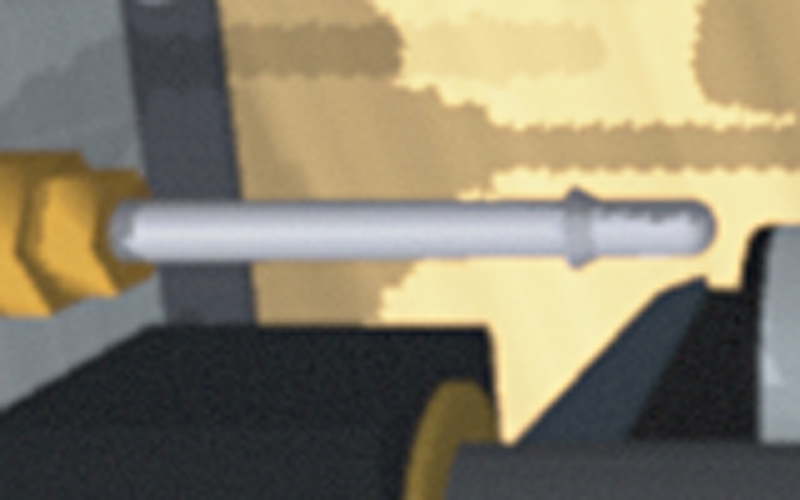

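Run:
```python
from h import *
c=lambda x,y:((x+.5)/5-.5+70,(y+.5)/5-.5+150)
a=rel("j",c(160,231));b=rel("j",c(578,228.7));t=rel("j",c(716,228))
print(a,b,t)
d=t[0]-a[0];phi=np.arctan2(d[1],d[0]);print("phi",phi)
phi-=0.000
u=np.array([np.cos(phi),np.sin(phi),0]); lat=np.array([-u[1],u[0],0])
T=t[0]*[1,1,0]
# tool x axis (0.8mm: pipe at tool x=-0.8) ; tool x = (cos(yaw),sin(yaw)), yaw=pi/2+phi -> lat
base=T+.0008*lat
print("T",T,"base",base,u)
cmd(base+.045*u+[0,0,.085],phi)
```

```text
(array([ 0.5047, -0.2329,  0.072 ]), array([  -3.704 , -153.7379,  103.0436])) (array([ 0.5838, -0.2557,  0.072 ]), array([ -3.1306, -71.4065, 103.0845])) (array([ 0.6099, -0.2632,  0.072 ]), array([ -2.9534, -44.2324, 103.098 ]))
phi -0.28041676656988235
T [ 0.6099 -0.2632  0.    ] base [ 0.6101 -0.2624  0.    ] [ 0.9609 -0.2768  0.    ]
clock 10.62 ee [ 0.6531 -0.273   0.1751] [3.1409 0.0001 1.2836] F [-0.0251 -0.7387 -1.3018] g 0.5592202660836851
linear [-0.1737  0.0675  9.0147] turn [ 0.0007  0.0001 -0.0068]
```

Request:
{"method": "play_rows", "body": {
  "linear": [
    [-0.1,0.07,1.5],
    [-0.2,0.07,3],
    [-0.2,0.07,4.5],
    [-0.2,0.07,6],
    [-0.2,0.07,7.5],
    [-0.2,0.07,9],
    [-0.2,0.07,9],
    [-0.2,0.07,9]
  ],
  "turn": [
    [0,0,-0.006],
    [0,0,-0.006],
    [0,0,-0.006],
    [0,0,-0.006],
    [0,0,-0.006],
    [0,0,-0.006],
    [0,0,-0.006],
    [0,0,-0.006]
  ],
  "jaw": [0.558,0.558,0.558,0.558,0.558,0.558,0.558,0.558]
}}

```text
clock: 11.28
ee_pos: [0.653, -0.2739, 0.0847]
ee_rot: [-3.14, -0.0, 1.291]
force: [-0.1, -0.5, -0.6]
grip_width: 0.562
```

Run:
```python
from h import *
snap("k0");im=snap("k"); cv2.imwrite("pics/k2.png",cv2.resize(im[150:250,70:230],None,fx=5,fy=5,interpolation=cv2.INTER_CUBIC))
im=viewer.grab_frame("scene"); cv2.imwrite("pics/k_scene.png",cv2.resize(im[120:220,130:290],None,fx=5,fy=5,interpolation=cv2.INTER_CUBIC))
im=viewer.grab_frame("side"); cv2.imwrite("pics/k_side.png",cv2.resize(im[90:170,190:318],None,fx=5,fy=5,interpolation=cv2.INTER_CUBIC))
st(-.286)
```

```text
ee [ 0.653  -0.2739  0.0847] [ 0.6538 -0.2744  0.0858] [-3.1404 -0.0004  1.2907]
ee [ 0.6538 -0.2744  0.0858] [ 0.6541 -0.2749  0.0865] [ 3.1403 -0.      1.2905]
clock 11.48 ee [ 0.6541 -0.2752  0.0868] F along/lat/z -0.6 -0.1 -2.4 T [-0.0882  0.0629  0.0041] g 0.5630 = 51.2 mm
```

View pics/k2.png

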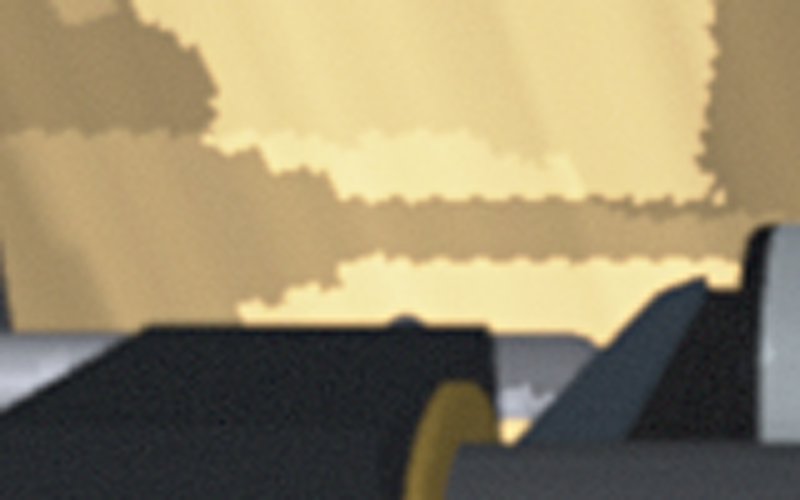

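View pics/k_scene.png

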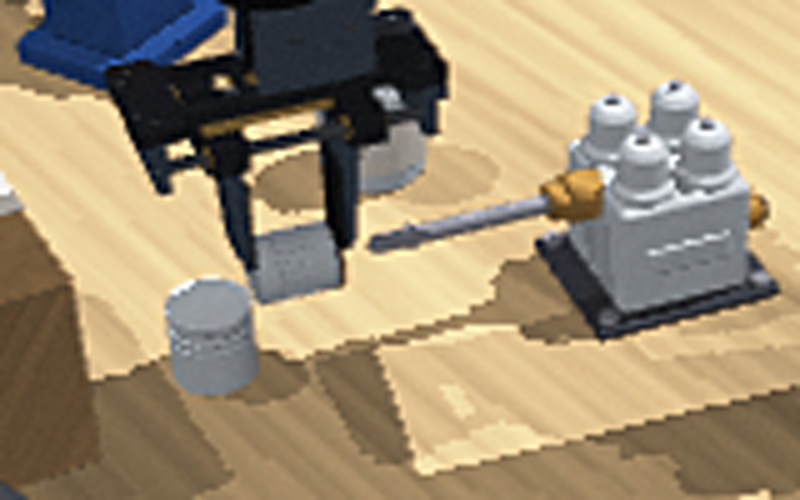

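View pics/k_side.png

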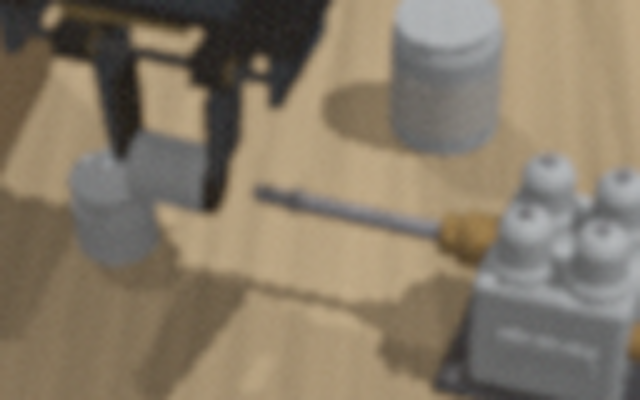

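```bash
cat >> h.py <<'E'
PB=np.array([.6101,-.2624,0]);PPHI=-.286
PU=np.array([np.cos(PPHI),np.sin(PPHI),0]);PL=np.array([-PU[1],PU[0],0])
def pst():
    s=get_state();q=(s["ee_pos"]-PB); print("d %.1f lat %.1f z %.1f mm"%(q@PU*1e3,q@PL*1e3,q[2]*1e3)); st(PPHI)
def pcmd(d,z): cmd(PB+d*PU+[0,0,z],PPHI)
E
python3 - <<'E'
from h import *
pst(); pcmd(.025,.085)
E
```

```text
d 45.9 lat 0.2 z 86.8 mm
clock 11.48 ee [ 0.6541 -0.2752  0.0868] F along/lat/z -0.6 -0.1 -2.4 T [-0.0882  0.0629  0.0041] g 0.5630 = 51.2 mm
clock 11.48 ee [ 0.6541 -0.2752  0.0868] [3.1383 0.0004 1.2899] F [-0.6281  0.0742 -2.369 ] g 0.5630157870141195
linear [-0.0048 -2.0862  0.1683] turn [0.0033 0.0004 0.0051]
```

```bash
sed -i 's/PPHI=-.286/PPHI=-.2817/' h.py
python3 - <<'E'
from h import *
pst(); pcmd(.025,.085)
E
```

```text
d 45.9 lat -0.0 z 86.8 mm
clock 11.48 ee [ 0.6541 -0.2752  0.0868] F along/lat/z -0.6 -0.1 -2.4 T [-0.0882  0.0629  0.0041] g 0.5630 = 51.2 mm
clock 11.48 ee [ 0.6541 -0.2752  0.0868] [3.1383 0.0004 1.2899] F [-0.6281  0.0742 -2.369 ] g 0.5630157870141195
linear [ 0.0059 -2.0861  0.1683] turn [0.0033 0.0004 0.0008]
```

Request:
{"method": "play_rows", "body": {
  "linear": [
    [0,-0.3,0.15],
    [0,-0.6,0.16],
    [0,-0.9,0.16],
    [0,-1.2,0.16],
    [0,-1.4,0.16],
    [0,-1.6,0.16],
    [0,-1.6,0.16]
  ],
  "turn": [
    [0.003,0,0],
    [0.003,0,0],
    [0.003,0,0],
    [0.003,0,0],
    [0.003,0,0],
    [0.003,0,0],
    [0.003,0,0]
  ],
  "jaw": [0.558,0.558,0.558,0.558,0.558,0.558,0.558]
}}

```text
clock: 12.07
ee_pos: [0.6383, -0.2707, 0.0851]
ee_rot: [-3.141, 0.0, 1.29]
force: [0.5, 0.2, -2.0]
grip_width: 0.561
```

Run:
```python
from h import *
pst(); pcmd(.020,.085)
```

```text
d 29.4 lat -0.1 z 85.1 mm
clock 12.07 ee [ 0.6383 -0.2707  0.0851] F along/lat/z 0.4 0.3 -2.0 T [-0.0323 -0.0197  0.0016] g 0.5611 = 51.1 mm
clock 12.07 ee [ 0.6383 -0.2707  0.0851] [-3.1415  0.0003  1.2897] F [ 0.4968  0.1816 -2.0161] g 0.5611468153468424
linear [ 0.0097 -0.9373  0.015 ] turn [-0.0001  0.0003  0.0006]
```

Request:
{"method": "play_rows", "body": {
  "linear": [
    [0,-0.2,0],
    [0,-0.4,0],
    [0,-0.6,0],
    [0,-0.8,0],
    [0,-1,0],
    [0,-1.2,0]
  ],
  "turn": [
    [0,0,0],
    [0,0,0],
    [0,0,0],
    [0,0,0],
    [0,0,0],
    [0,0,0]
  ],
  "jaw": [0.558,0.558,0.558,0.558,0.558,0.558]
}}

```text
clock: 12.57
ee_pos: [0.6265, -0.2673, 0.0851]
ee_rot: [-3.141, 0.0, 1.29]
force: [-0.0, -0.4, -2.9]
grip_width: 0.563
```

Run:
```python
from h import *
pst(); pcmd(.008,.085)
```

```text
d 17.1 lat -0.1 z 85.1 mm
clock 12.57 ee [ 0.6265 -0.2673  0.0851] F along/lat/z 0.1 -0.4 -2.9 T [-0.1382  0.0023 -0.0016] g 0.5628 = 51.2 mm
clock 12.57 ee [ 0.6265 -0.2673  0.0851] [-3.1414  0.0003  1.2898] F [-0.0407 -0.4089 -2.8825] g 0.5627636116870877
linear [ 0.0108 -0.914   0.0136] turn [-0.0002  0.0003  0.0007]
```

Request:
{"method": "play_rows", "body": {
  "linear": [
    [0,-0.2,0],
    [0,-0.4,0],
    [0,-0.6,0],
    [0,-0.8,0],
    [0,-1,0],
    [0,-1.2,0]
  ],
  "turn": [
    [0,0,0],
    [0,0,0],
    [0,0,0],
    [0,0,0],
    [0,0,0],
    [0,0,0]
  ],
  "jaw": [0.558,0.558,0.558,0.558,0.558,0.558]
}}

```text
clock: 13.07
ee_pos: [0.6148, -0.2639, 0.0852]
ee_rot: [-3.141, 0.0, 1.29]
force: [0.1, -0.4, -0.5]
grip_width: 0.566
```

Run:
```python
from h import *
pst()
```

```text
d 5.0 lat -0.1 z 85.2 mm
clock 13.07 ee [ 0.6148 -0.2639  0.0852] F along/lat/z 0.2 -0.4 -0.5 T [-0.0896  0.0511  0.0172] g 0.5659 = 51.5 mm
```

Entry is free of contact. I'll slide into the seal's reach with the ring still squeezed.

Request:
{"method": "play_rows", "body": {
  "linear": [
    [0,-0.2,0],
    [0,-0.4,0],
    [0,-0.6,0],
    [0,-0.8,0],
    [0,-1,0],
    [0,-1.2,0],
    [0,-1.3,0]
  ],
  "turn": [
    [0,0,0],
    [0,0,0],
    [0,0,0],
    [0,0,0],
    [0,0,0],
    [0,0,0],
    [0,0,0]
  ],
  "jaw": [0.558,0.558,0.558,0.558,0.558,0.558,0.558]
}}

```text
clock: 13.65
ee_pos: [0.6022, -0.2599, 0.0852]
ee_rot: [-3.141, -0.0, 1.29]
force: [0.4, 1.5, -0.9]
grip_width: 0.561
```

Run:
```python
from h import *
pst()
```

```text
d -8.3 lat 0.2 z 85.2 mm
clock 13.65 ee [ 0.6022 -0.2599  0.0852] F along/lat/z -0.0 1.5 -0.9 T [ 0.124  -0.0821  0.0375] g 0.5611 = 51.1 mm
```

Run:
```python
from h import *
im=snap("l"); cv2.imwrite("pics/l2.png",cv2.resize(im[150:300,150:370],None,fx=3.5,fy=3.5,interpolation=cv2.INTER_CUBIC))
im=viewer.grab_frame("scene"); cv2.imwrite("pics/l_scene.png",cv2.resize(im[120:220,130:290],None,fx=5,fy=5,interpolation=cv2.INTER_CUBIC))
im=viewer.grab_frame("side"); cv2.imwrite("pics/l_side.png",cv2.resize(im[90:170,190:318],None,fx=5,fy=5,interpolation=cv2.INTER_CUBIC))
pst()
```

```text
ee [ 0.6022 -0.2599  0.0852] [ 0.6021 -0.2598  0.0852] [-3.1415 -0.0002  1.2896]
d -8.2 lat 0.2 z 85.2 mm
clock 13.80 ee [ 0.6023 -0.26    0.0852] F along/lat/z -1.0 2.2 -2.3 T [0.1189 0.0579 0.0429] g 0.5645 = 51.4 mm
```

View pics/l2.png

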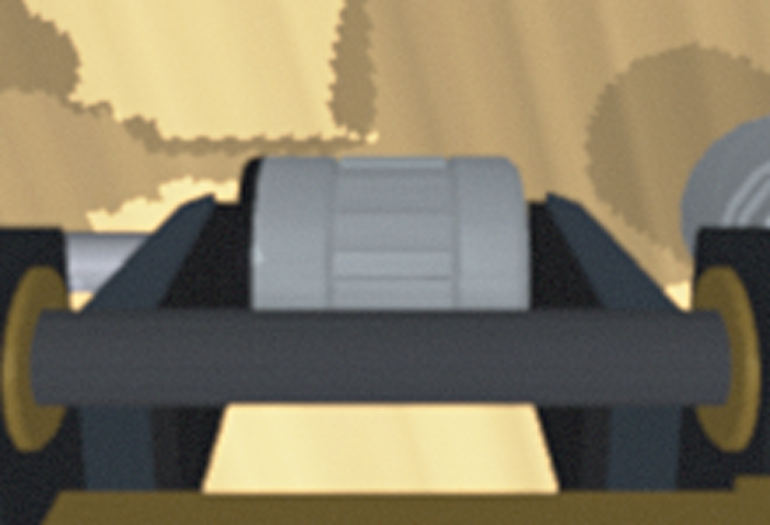

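View pics/l_scene.png

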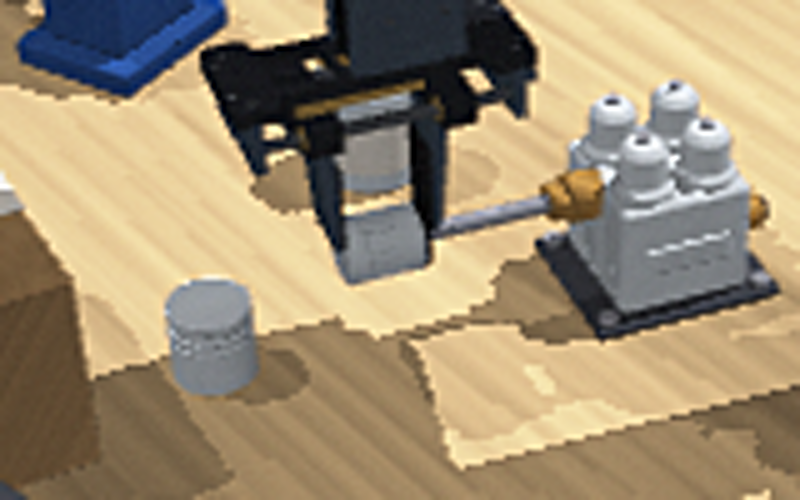

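View pics/l_side.png

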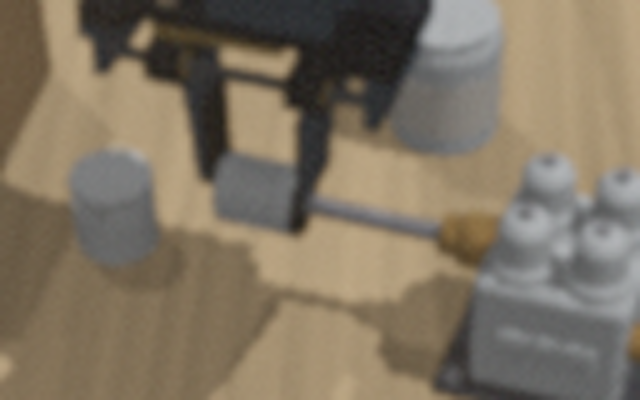

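Run:
```python
from h import *
tip=np.array([.6099,-.2632,.072])
for d in (-4,-8,-12):
    c=tip+PU*d*1e-3
    e=c+PU*.026; r=c-PU*.026
    print(d,"side ring bot",(proj("side",r+[0,0,-.021])-[190,90])*5,"end bot",(proj("side",e+[0,0,-.021])-[190,90])*5,
     "scene ring bot",(proj("scene",r+[0,0,-.021])-[130,120])*5,"end bot",(proj("scene",e+[0,0,-.021])-[130,120])*5)
print("tip in k",(proj("side",tip)-[190,90])*5,(proj("scene",tip)-[130,120])*5)
```

```text
-4 side ring bot [300.4201 227.3384] end bot [217.901  208.8201] scene ring bot [411.9711 262.5877] end bot [329.9969 282.4453]
-8 side ring bot [306.8401 228.7791] end bot [224.1872 210.2308] scene ring bot [418.1999 261.0789] end bot [336.3694 280.9016]
-12 side ring bot [313.2706 230.2222] end bot [230.4836 211.6438] scene ring bot [424.4177 259.5726] end bot [342.7306 279.3606]
tip in k [250.9727 189.0294] [363.0364 245.7951]
```

Request:
{"method": "play_rows", "body": {
  "linear": [
    [0,-0.1,0],
    [0,-0.2,0],
    [0,-0.3,0],
    [0,-0.4,0]
  ],
  "turn": [
    [0,0,0],
    [0,0,0],
    [0,0,0],
    [0,0,0]
  ],
  "jaw": [0.558,0.558,0.558,0.558]
}}

```text
clock: 14.13
ee_pos: [0.601, -0.2595, 0.0856]
ee_rot: [3.136, -0.0, 1.29]
force: [7.7, -0.3, -2.9]
grip_width: 0.563
```

Run:
```python
from h import *
pst()
```

```text
d -9.6 lat 0.3 z 85.6 mm
clock 14.13 ee [ 0.601  -0.2595  0.0856] F along/lat/z 7.5 1.9 -2.9 T [-0.2286 -1.2991 -0.0081] g 0.5625 = 51.2 mm
```

Request:
{"method": "play_rows", "body": {
  "linear": [
    [0,-0.2,0],
    [0,-0.25,0],
    [0,-0.3,0],
    [0,-0.35,0]
  ],
  "turn": [
    [0.005,0,0],
    [0.005,0,0],
    [0.005,0,0],
    [0.005,0,0]
  ],
  "jaw": [0.558,0.558,0.558,0.558]
}}

```text
clock: 14.47
ee_pos: [0.5993, -0.2592, 0.0858]
ee_rot: [3.137, 0.0, 1.289]
force: [5.2, -1.2, -3.8]
grip_width: 0.564
```

Run:
```python
from h import *
pst()
```

```text
d -11.3 lat 0.1 z 85.8 mm
clock 14.47 ee [ 0.5993 -0.2592  0.0858] F along/lat/z 5.3 0.3 -3.8 T [-0.2911 -0.9934 -0.0047] g 0.5642 = 51.3 mm
```

Request:
{"method": "play_rows", "body": {
  "linear": [
    [0,-0.2,0.04],
    [0,-0.3,0.06],
    [0,-0.4,0.06],
    [0,-0.5,0.06],
    [0,-0.5,0.06]
  ],
  "turn": [
    [0.004,0,0],
    [0.004,0,0],
    [0.004,0,0],
    [0.004,0,0],
    [0.004,0,0]
  ],
  "jaw": [0.558,0.558,0.558,0.558,0.558]
}}

```text
clock: 14.88
ee_pos: [0.5966, -0.2586, 0.0858]
ee_rot: [3.135, 0.001, 1.289]
force: [5.8, -1.1, -3.1]
grip_width: 0.564
```

Run:
```python
from h import *
pst()
```

```text
d -14.0 lat -0.1 z 85.8 mm
clock 14.88 ee [ 0.5966 -0.2586  0.0858] F along/lat/z 5.8 0.5 -3.1 T [-0.2659 -1.0439  0.0238] g 0.5639 = 51.3 mm
```

The seal drag is steady at 5 to 7 N. I'll let go here, so the part rests on the pipe, and come up.

Request:
{"method": "play_rows", "body": {
  "linear": [
    [0,0,0],
    [0,0,0],
    [0,0,0],
    [0,0,0],
    [0,0,0],
    [0,0,0],
    [0,0,0]
  ],
  "turn": [
    [0.004,0,0],
    [0.004,0,0],
    [0.004,0,0],
    [0.004,0,0],
    [0.004,0,0],
    [0.004,0,0],
    [0.004,0,0]
  ],
  "jaw": [0.58,0.62,0.7,0.8,0.9,0.9,0.9]
}}

```text
clock: 15.47
ee_pos: [0.5965, -0.2586, 0.0859]
ee_rot: [3.139, 0.001, 1.289]
force: [-0.5, -0.2, 0.0]
grip_width: 0.899
```

Request:
{"method": "play_rows", "body": {
  "linear": [
    [0,0,-1],
    [0,0,-2.5],
    [0,0.5,-4],
    [0,2,-5.5],
    [0,4,-7],
    [0,4.5,-7],
    [0,4.5,-7],
    [0,4.5,-7]
  ],
  "turn": [
    [0,0,0],
    [0,0,0],
    [0,0,0],
    [0,0,0],
    [0,0,0],
    [0,0,0],
    [0,0,0],
    [0,0,0]
  ],
  "jaw": [0.9,0.9,0.9,0.9,0.9,0.9,0.9,0.9]
}}

```text
clock: 16.13
ee_pos: [0.6385, -0.2706, 0.155]
ee_rot: [-3.141, 0.001, 1.29]
force: [-0.1, 0.1, -0.1]
grip_width: 0.897
```

Run:
```python
from h import *
im=snap("m0");im=snap("m"); pst()
im=viewer.grab_frame("side"); cv2.imwrite("pics/m_side.png",cv2.resize(im[90:170,190:318],None,fx=5,fy=5,interpolation=cv2.INTER_CUBIC))
```

```text
ee [ 0.6385 -0.2706  0.155 ] [ 0.6381 -0.2704  0.1546] [-3.1414  0.0008  1.2896]
ee [ 0.6381 -0.2704  0.1546] [ 0.638  -0.2705  0.1546] [-3.1405  0.0006  1.2895]
d 29.0 lat 0.0 z 154.6 mm
clock 16.23 ee [ 0.638  -0.2705  0.1546] F along/lat/z -1.2 0.2 0.5 T [-0.0592  0.1072  0.0153] g 0.8966 = 81.6 mm
```

View pics/m.png

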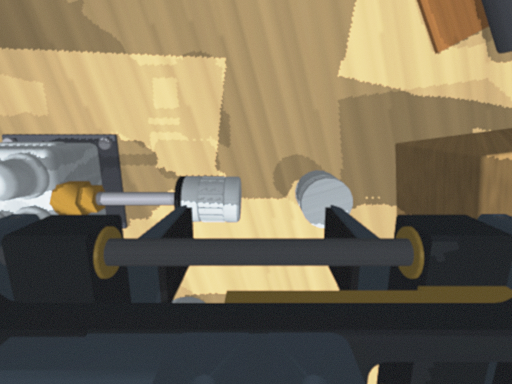

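View pics/m_side.png

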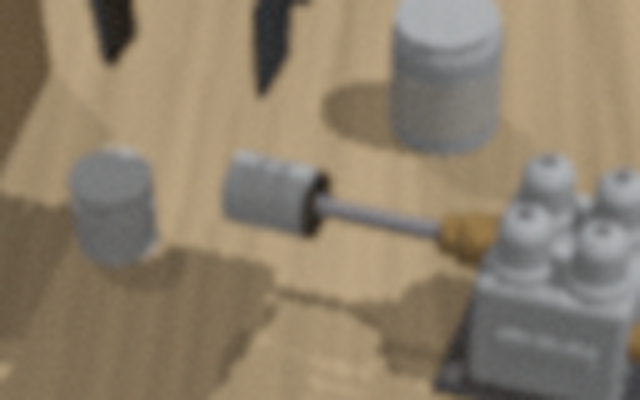

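The stop-end rests level on the pipe: ring at (182,200) and closed end at (240,200) in the wrist view. To push centrally I'll shut the fingers, turn 90° and use their side edge on the closed end.

```bash
cat >> h.py <<'E'
def pcmd2(d,z):
    s=get_state();R0=R.from_euler("xyz",s["ee_rot"]);R1=R.from_euler("xyz",[np.pi,0,np.pi+PPHI])
    pst();print("linear",R0.inv().apply(PB+d*PU+[0,0,z]-s["ee_pos"])*100,"turn",(R0.inv()*R1).as_rotvec())
E
python3 - <<'E'
from h import *
pcmd2(.040,.155)
E
```

```text
d 29.2 lat 0.0 z 154.8 mm
clock 16.28 ee [ 0.6382 -0.2705  0.1548] F along/lat/z -0.0 0.0 0.8 T [-0.1143  0.0705 -0.0279] g 0.9008 = 82.0 mm
linear [-0.0024  1.0777 -0.0213] turn [-0.001   0.     -1.5705]
```

Request:
{"method": "play_rows", "body": {
  "linear": [
    [0,0.5,0],
    [0,1.1,0],
    [0,1.1,0],
    [0,1.1,0],
    [0,1.1,0],
    [0,1.1,0],
    [0,1.1,0],
    [0,1.1,0],
    [0,1.1,0],
    [0,1.1,0],
    [0,1.1,0],
    [0,1.1,0],
    [0,1.1,0],
    [0,1.1,0],
    [0,1.1,0],
    [0,1.1,0],
    [0,1.1,0]
  ],
  "turn": [
    [0,0,-0.12],
    [0,0,-0.24],
    [0,0,-0.36],
    [0,0,-0.48],
    [0,0,-0.6],
    [0,0,-0.72],
    [0,0,-0.84],
    [0,0,-0.96],
    [0,0,-1.08],
    [0,0,-1.2],
    [0,0,-1.32],
    [0,0,-1.44],
    [0,0,-1.54],
    [0,0,-1.571],
    [0,0,-1.571],
    [0,0,-1.571],
    [0,0,-1.571]
  ],
  "jaw": [0.8,0.6,0.4,0.2,0,0,0,0,0,0,0,0,0,0,0,0,0]
}}

```text
clock: 17.7
ee_pos: [0.6482, -0.2734, 0.1545]
ee_rot: [-3.141, -0.001, 2.86]
force: [-0.0, -0.1, -1.2]
grip_width: 0.006
```

Run:
```python
from h import *
im=snap("n0");im=snap("n"); pcmd2(.040,.053)
for n in ("scene","side"): print(finder.find_in("stop_end",n)[:1])
```

```text
ee [ 0.6482 -0.2734  0.1545] [ 0.6484 -0.2735  0.1546] [-3.1411 -0.0015  2.8595]
ee [ 0.6484 -0.2735  0.1546] [ 0.6485 -0.2735  0.1546] [-3.141  -0.0012  2.8597]
d 40.0 lat 0.0 z 154.6 mm
clock 17.80 ee [ 0.6485 -0.2735  0.1546] F along/lat/z 0.6 -0.0 -0.5 T [ 0.0078 -0.0078 -0.0254] g 0.0029 = 0.3 mm
linear [-0.0122  0.0061 10.1643] turn [-0.0006 -0.001  -0.0001]
[{'box': [308.3, 271.3, 331.0, 300.2], 'score': 0.86}]
[{'box': [231.8, 122.7, 255.5, 138.3], 'score': 0.85}]
```

View pics/n.png

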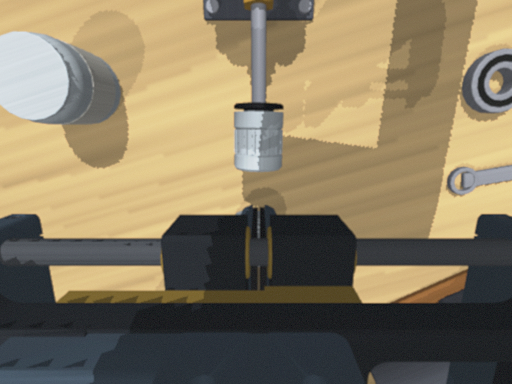

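Run:
```python
from h import *
for p,z in [((258.5,170.5),.085),((258.5,107),.093),((258.5,103),.09),((259,60),.072)]: print(rel("n",p,z))
```

```text
(array([ 0.6224, -0.266 ,  0.085 ]), array([26.9621,  0.0201, 69.5865]))
(array([ 0.5733, -0.2518,  0.093 ]), array([78.1075, -0.0672, 61.6485]))
(array([ 0.5702, -0.2509,  0.09  ]), array([81.2748, -0.0723, 64.6523]))
(array([ 0.5369, -0.2409,  0.072 ]), array([116.04  ,   0.279 ,  82.6943]))
```

The fingertips at column 259 line up with the part's axis, and the closed end is 27 mm ahead of the TCP. Descending.

Request:
{"method": "play_rows", "body": {
  "linear": [
    [0,0,2],
    [0,0,4],
    [0,0,6],
    [0,0,8],
    [0,0,9.5],
    [0,0,10.2],
    [0,0,10.2],
    [0,0,10.2]
  ],
  "turn": [
    [0,0,0],
    [0,0,0],
    [0,0,0],
    [0,0,0],
    [0,0,0],
    [0,0,0],
    [0,0,0],
    [0,0,0]
  ],
  "jaw": [0,0,0,0,0,0,0,0]
}}

```text
clock: 18.57
ee_pos: [0.6488, -0.2737, 0.053]
ee_rot: [-3.141, -0.0, 2.86]
force: [-0.2, 0.2, 0.7]
grip_width: 0.005
```

Run:
```python
from h import *
pcmd2(.030,.053)
im=viewer.grab_frame("scene"); cv2.imwrite("pics/o_scene.png",cv2.resize(im[120:220,130:290],None,fx=5,fy=5,interpolation=cv2.INTER_CUBIC))
im=viewer.grab_frame("side"); cv2.imwrite("pics/o_side.png",cv2.resize(im[90:170,190:318],None,fx=5,fy=5,interpolation=cv2.INTER_CUBIC))
pcmd2(.030,.053)
```

```text
d 40.3 lat -0.1 z 53.0 mm
clock 18.57 ee [ 0.6488 -0.2737  0.053 ] F along/lat/z -0.3 0.2 0.7 T [ 0.0331 -0.0213  0.0407] g 0.0047 = 0.4 mm
linear [1.0342 0.0106 0.004 ] turn [-0.0007 -0.0004  0.0001]
d 41.0 lat -0.2 z 54.2 mm
clock 18.67 ee [ 0.6495 -0.274   0.0542] F along/lat/z 0.0 -0.6 0.1 T [ 0.0129  0.0017 -0.0114] g 0.0026 = 0.2 mm
linear [1.1043 0.0222 0.1181] turn [-0.001   0.0019  0.0001]
```

View pics/o_scene.png

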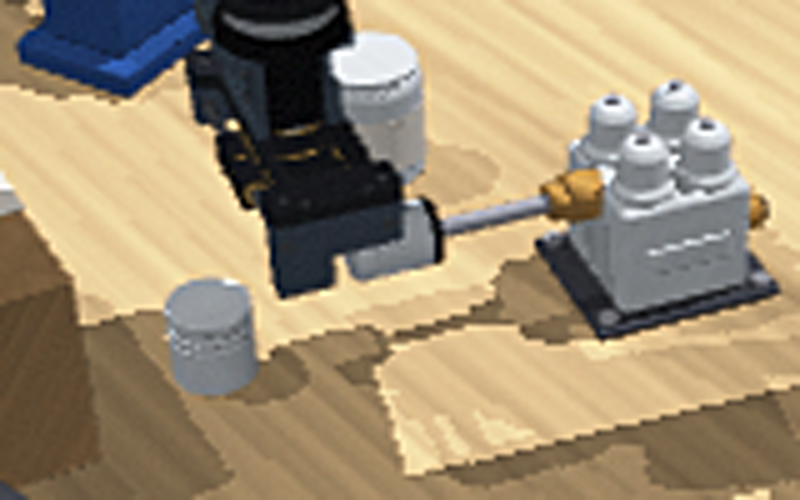

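View pics/o_side.png

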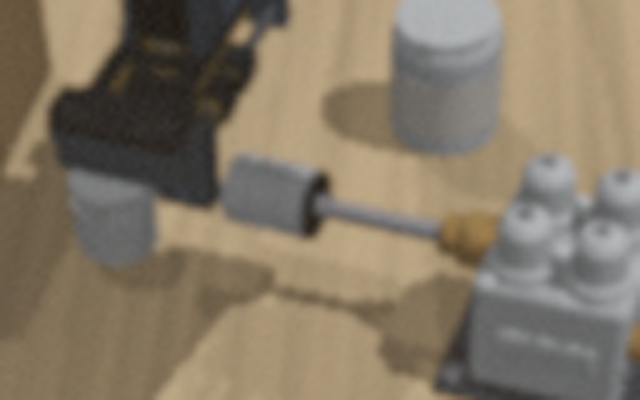

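Request:
{"method": "play_rows", "body": {
  "linear": [
    [0.3,0,0.1],
    [0.6,0,0.1],
    [0.9,0,0.1],
    [1.1,0,0.1],
    [1.2,0,0.1]
  ],
  "turn": [
    [0,0,0],
    [0,0,0],
    [0,0,0],
    [0,0,0],
    [0,0,0]
  ],
  "jaw": [0,0,0,0,0]
}}

```text
clock: 19.08
ee_pos: [0.6387, -0.2709, 0.0539]
ee_rot: [-3.141, 0.005, 2.86]
force: [3.9, -1.4, -0.8]
grip_width: 0.007
```

Run:
```python
from h import *
pcmd2(.025,.053)
```

```text
d 29.8 lat -0.2 z 53.9 mm
clock 19.08 ee [ 0.6387 -0.2709  0.0539] F along/lat/z 4.2 -0.3 -0.8 T [-0.1446 -0.5674 -0.0479] g 0.0067 = 0.6 mm
linear [0.4817 0.0184 0.0851] turn [-0.001   0.0049 -0.0002]
```

Request:
{"method": "play_rows", "body": {
  "linear": [
    [0.15,0,0],
    [0.25,0,0],
    [0.35,0,0],
    [0.45,0,0],
    [0.55,0,0]
  ],
  "turn": [
    [0,0.004,0],
    [0,0.004,0],
    [0,0.004,0],
    [0,0.004,0],
    [0,0.004,0]
  ],
  "jaw": [0,0,0,0,0]
}}

```text
clock: 19.5
ee_pos: [0.6382, -0.2706, 0.0546]
ee_rot: [-3.14, 0.012, 2.859]
force: [11.8, -2.4, -5.1]
grip_width: 0.004
```

Run:
```python
from h import *
pcmd2(.025,.053)
```

```text
d 29.2 lat -0.1 z 54.6 mm
clock 19.50 ee [ 0.6382 -0.2706  0.0546] F along/lat/z 12.0 1.0 -5.1 T [-0.4452 -2.1051 -0.0588] g 0.0039 = 0.4 mm
linear [0.4259 0.0066 0.1587] turn [-0.0012  0.0123 -0.0006]
```

Request:
{"method": "play_rows", "body": {
  "linear": [
    [0.4,0,0.05],
    [0.5,0,0.05],
    [0.6,0,0.05],
    [0.7,0,0.05]
  ],
  "turn": [
    [0,0.01,0],
    [0,0.01,0],
    [0,0.01,0],
    [0,0.01,0]
  ],
  "jaw": [0,0,0,0]
}}

```text
clock: 19.83
ee_pos: [0.6368, -0.2701, 0.0548]
ee_rot: [-3.14, 0.015, 2.859]
force: [13.4, -2.7, -6.8]
grip_width: 0.004
```

Run:
```python
from h import *
pcmd2(.025,.053)
```

```text
d 27.8 lat 0.0 z 54.8 mm
clock 19.83 ee [ 0.6368 -0.2701  0.0548] F along/lat/z 13.7 1.1 -6.8 T [-0.5808 -2.5423 -0.0248] g 0.0039 = 0.4 mm
linear [ 0.278  -0.001   0.1735] turn [-0.0016  0.0149 -0.0009]
```

Request:
{"method": "play_rows", "body": {
  "linear": [
    [0.5,0,0.05],
    [0.6,0,0.05],
    [0.7,0,0.05],
    [0.8,0,0.05],
    [0.9,0,0.05]
  ],
  "turn": [
    [0,0.012,0],
    [0,0.012,0],
    [0,0.012,0],
    [0,0.012,0],
    [0,0.012,0]
  ],
  "jaw": [0,0,0,0,0]
}}

```text
clock: 20.25
ee_pos: [0.6362, -0.27, 0.0552]
ee_rot: [-3.139, 0.022, 2.859]
force: [18.7, -3.8, -9.0]
grip_width: 0.009
```

Run:
```python
from h import *
pcmd2(.025,.053)
```

```text
d 27.2 lat -0.0 z 55.2 mm
clock 20.25 ee [ 0.6362 -0.27    0.0552] F along/lat/z 19.0 1.6 -9.0 T [-0.813  -3.4274 -0.0422] g 0.0085 = 0.8 mm
linear [0.2202 0.0025 0.2102] turn [-0.0023  0.022  -0.0013]
```

Request:
{"method": "play_rows", "body": {
  "linear": [
    [0.7,0,0.3],
    [0.8,0,0.3],
    [0.9,0,0.3],
    [0.95,0,0.3]
  ],
  "turn": [
    [0,0.022,0],
    [0,0.022,0],
    [0,0.022,0],
    [0,0.022,0]
  ],
  "jaw": [0,0,0,0]
}}

```text
clock: 20.58
ee_pos: [0.6359, -0.27, 0.0546]
ee_rot: [-3.138, 0.021, 2.858]
force: [18.2, -4.1, -3.1]
grip_width: 0.002
```

Run:
```python
from h import *
pcmd2(.025,.053)
```

```text
d 26.9 lat -0.1 z 54.6 mm
clock 20.58 ee [ 0.6359 -0.27    0.0546] F along/lat/z 18.6 1.1 -3.1 T [-0.7127 -3.2274 -0.0354] g 0.0016 = 0.1 mm
linear [0.1938 0.0084 0.1576] turn [-0.0032  0.0213 -0.0017]
```

Request:
{"method": "play_rows", "body": {
  "linear": [
    [0.9,0,0.2],
    [1.0,0,0.2],
    [1.1,0,0.2],
    [1.2,0,0.2],
    [1.2,0,0.2]
  ],
  "turn": [
    [0,0.022,0],
    [0,0.022,0],
    [0,0.022,0],
    [0,0.022,0],
    [0,0.022,0]
  ],
  "jaw": [0,0,0,0,0]
}}

```text
clock: 21.0
ee_pos: [0.6347, -0.2697, 0.0548]
ee_rot: [-3.137, 0.024, 2.858]
force: [21.1, -5.0, -6.2]
grip_width: 0.004
```

Run:
```python
from h import *
pcmd2(.025,.053)
```

```text
d 25.7 lat -0.1 z 54.8 mm
clock 21.00 ee [ 0.6347 -0.2697  0.0548] F along/lat/z 21.6 1.1 -6.2 T [-0.8809 -3.7527 -0.0331] g 0.0043 = 0.4 mm
linear [0.0742 0.0136 0.1771] turn [-0.0043  0.0241 -0.0023]
```

Request:
{"method": "play_rows", "body": {
  "linear": [
    [1.0,0,0.2],
    [1.1,0,0.2],
    [1.2,0,0.2],
    [1.25,0,0.2]
  ],
  "turn": [
    [0,0.024,0],
    [0,0.024,0],
    [0,0.024,0],
    [0,0.024,0]
  ],
  "jaw": [0,0,0,0]
}}

```text
clock: 21.33
ee_pos: [0.6346, -0.2697, 0.055]
ee_rot: [-3.136, 0.028, 2.857]
force: [23.7, -6.0, -10.0]
grip_width: 0.004
```

Run:
```python
from h import *
pcmd2(.025,.053)
im=viewer.grab_frame("side"); cv2.imwrite("pics/p_side.png",cv2.resize(im[90:170,190:318],None,fx=5,fy=5,interpolation=cv2.INTER_CUBIC))
im=viewer.grab_frame("wrist"); cv2.imwrite("pics/p_w.png",im)
pcmd2(.025,.053)
```

```text
d 25.6 lat -0.1 z 55.0 mm
clock 21.33 ee [ 0.6346 -0.2697  0.055 ] F along/lat/z 24.5 0.8 -10.0 T [-1.0296 -4.5289 -0.0032] g 0.0039 = 0.4 mm
linear [0.0649 0.0151 0.1996] turn [-0.0054  0.0284 -0.0029]
d 25.6 lat -0.2 z 55.0 mm
clock 21.43 ee [ 0.6347 -0.2697  0.055 ] F along/lat/z 24.0 1.7 -9.8 T [-0.9465 -4.3634 -0.0074] g 0.0043 = 0.4 mm
linear [0.0669 0.0166 0.1985] turn [-0.0054  0.0283 -0.0029]
```

View pics/p_side.png

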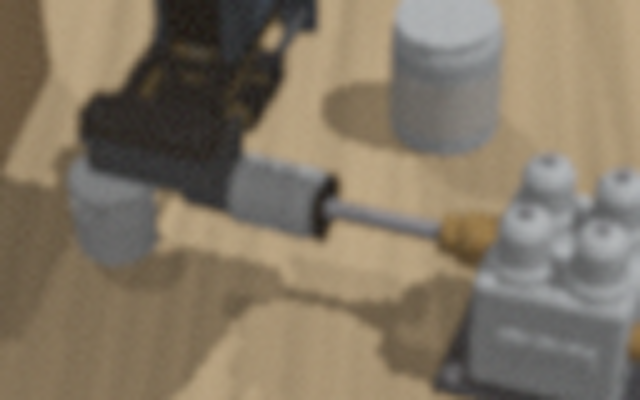

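View pics/p_w.png

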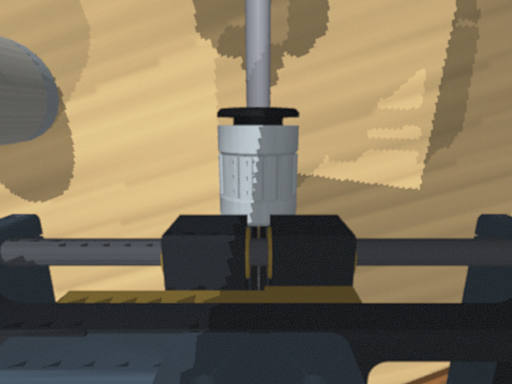

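The ring (rows 108–118) now stands off the body by a visible neck, and at 24 N the stop-end no longer moves. I'll back off and check.

Request:
{"method": "play_rows", "body": {
  "linear": [
    [0,0,0],
    [-0.5,0,0],
    [-1,0,0],
    [-1.2,0,0],
    [-1.2,0,-1],
    [-1.2,0,-3],
    [-1.2,0,-6],
    [-1.2,0,-9.9],
    [-1.2,0,-9.9],
    [-1.2,0,-9.9],
    [-1.2,0,-9.9]
  ],
  "turn": [
    [0,0.028,0],
    [0,0.028,0],
    [0,0.028,0],
    [0,0.028,0],
    [0,0.028,0],
    [0,0.028,0],
    [0,0.028,0],
    [0,0.028,0],
    [0,0.028,0],
    [0,0.028,0],
    [0,0.028,0]
  ],
  "jaw": [0,0,0,0,0,0,0,0,0,0,0]
}}

```text
clock: 22.35
ee_pos: [0.6428, -0.2715, 0.1547]
ee_rot: [-3.136, -0.0, 2.857]
force: [-0.1, 0.1, -0.3]
grip_width: 0.004
```

Run:
```python
from h import *
snap("q0");im=snap("q"); cv2.imwrite("pics/q2.png",cv2.resize(im[0:200,180:340],None,fx=3,fy=3,interpolation=cv2.INTER_CUBIC))
a=cv2.imread("pics/n.png");cv2.imwrite("pics/qn.png",np.hstack([cv2.resize(x[20:190,200:320],None,fx=3,fy=3,interpolation=cv2.INTER_CUBIC) for x in (a,im)]))
im=viewer.grab_frame("side"); cv2.imwrite("pics/q_side.png",cv2.resize(im[90:170,190:318],None,fx=5,fy=5,interpolation=cv2.INTER_CUBIC))
pst()
```

```text
ee [ 0.6428 -0.2715  0.1547] [ 0.6424 -0.2713  0.1535] [-3.1363 -0.0003  2.8568]
ee [ 0.6424 -0.2713  0.1535] [ 0.6424 -0.2713  0.1529] [-3.1365 -0.0022  2.8568]
d 33.6 lat 0.4 z 152.7 mm
clock 22.50 ee [ 0.6425 -0.2713  0.1527] F along/lat/z 0.1 -0.1 0.8 T [ 0.0868 -0.029   0.0234] g 0.0036 = 0.3 mm
```

View pics/qn.png

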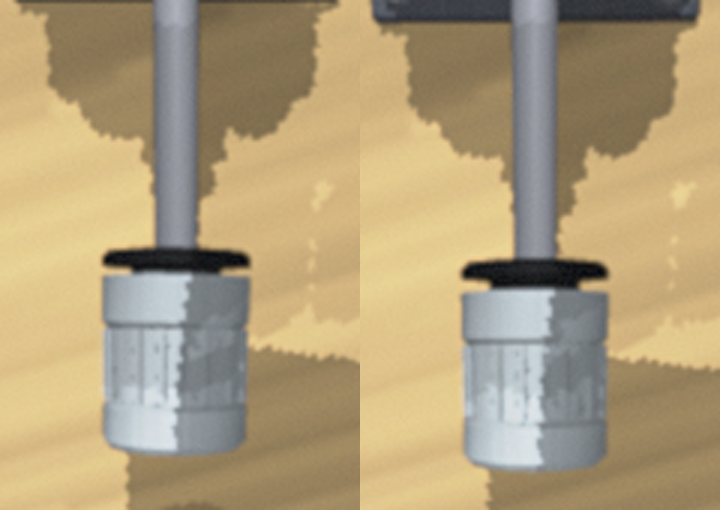

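View pics/q_side.png

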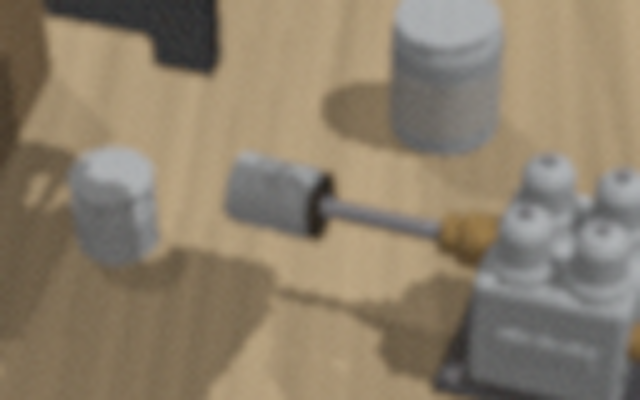

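Request:
{"method": "play_rows", "body": {
  "linear": [
    [0,0,-2],
    [0,0,-4],
    [0,0,-6],
    [0,0,-6],
    [0,0,-6],
    [0,0,-6]
  ],
  "turn": [
    [-0.005,0,0.003],
    [-0.005,0,0.003],
    [-0.005,0,0.003],
    [-0.005,0,0.003],
    [-0.005,0,0.003],
    [-0.005,0,0.003]
  ],
  "jaw": [0,0,0,0,0,0]
}}

```text
clock: 23.0
ee_pos: [0.642, -0.2708, 0.2108]
ee_rot: [3.141, -0.006, 2.854]
force: [-0.6, -0.4, -0.2]
grip_width: 0.002
```

Run:
```python
from h import *
snap("r0");im=snap("r"); cv2.imwrite("pics/r2.png",cv2.resize(im[0:190,200:320],None,fx=3.15,fy=3.15,interpolation=cv2.INTER_CUBIC))
pst()
```

```text
ee [ 0.642  -0.2708  0.2108] [ 0.6419 -0.2707  0.2105] [ 3.1411 -0.0063  2.8538]
ee [ 0.6419 -0.2707  0.2105] [ 0.6419 -0.2707  0.2105] [ 3.1411 -0.007   2.8539]
d 32.9 lat 0.8 z 210.5 mm
clock 23.10 ee [ 0.6419 -0.2707  0.2105] F along/lat/z 0.5 -0.8 -0.2 T [ 0.0144 -0.0074  0.0076] g 0.0063 = 0.6 mm
```

View pics/r2.png

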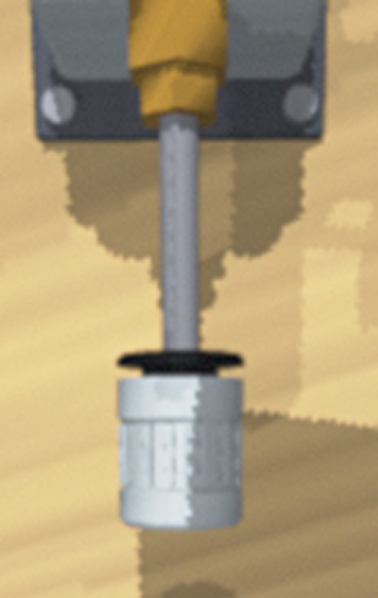

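Run:
```python
from h import *
c=lambda x,y:((x+.5)/3.15-.5+200,(y+.5)/3.15-.5)
f=lambda x,y,z: rel("r",c(x,y),z)[1][0]
fit=f(180,117,.072)
for n,y,zs in [("ring",351,(.090,.092)),("bodytop",378,(.090,.092)),("end",527,(.08,.088,.091))]:
    print(n,[(z,round(fit-f(180,y,z),1),round(f(180,y,z),1)) for z in zs])
# same with relay in b
s=rel("b",(0,0)) if False else None
```

```text
ring [(0.09, np.float64(70.9), np.float64(77.3)), (0.092, np.float64(71.0), np.float64(77.3))]
bodytop [(0.09, np.float64(79.1), np.float64(69.2)), (0.092, np.float64(79.1), np.float64(69.2))]
end [(0.08, np.float64(127.4), np.float64(20.9)), (0.088, np.float64(126.2), np.float64(22.1)), (0.091, np.float64(125.8), np.float64(22.5))]
```

Measured from the fitting, the ring face is at 71 mm (70 expected when locked) and the closed end at 126 mm (126 expected). The ring stands fully out. One last look at the scene, then I'll hand in.

Run:
```python
from h import *
cv2.imwrite("pics/s.png",viewer.grab_frame("scene")); pst(); print(workorder.sign_off())
```

```text
d 33.0 lat 0.8 z 210.8 mm
clock 23.15 ee [ 0.6421 -0.2708  0.2108] F along/lat/z -0.3 -0.7 0.1 T [ 0.0143 -0.0201  0.0171] g 0.0034 = 0.3 mm
the job is handed in; nothing more can be done
None
```

View pics/s.png

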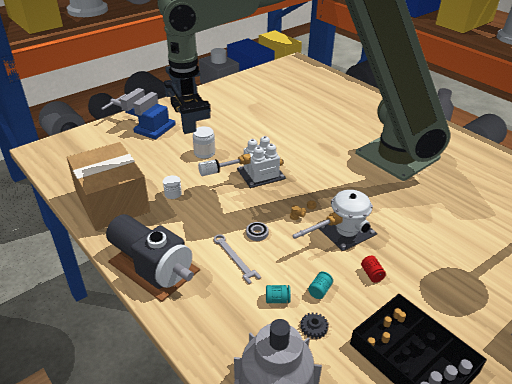

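The stop-end is off the relay valve's pipe and appears locked on the protection valve's pipe. I handed the job in at 23 s, and the interface gave no verdict. In order:
- **Drawing off:** I squeezed the ring in and drew the stop-end straight off. The pull I read at the wrist stayed at about 6 N or less.
- **Moving across:** I carried it over and slid it part-way onto the protection pipe with the ring still squeezed.
- **Pushing home:** I let go, then pushed the closed end with the shut fingers up to about 24 N, until it stopped moving.

**Last checks, in the wrist camera picture:**
- The ring face is about 71 mm from the fitting; 70 mm is expected when locked.
- The closed end is about 126 mm from the fitting; 126 mm is expected.
- The ring stands clear of the body, about 1.4 mm further out than before the push.
- The gripper is clear, with the wrist force near zero. In the last scene picture the other parts lie where they were, judged by eye.

**What disagreed or wasn't tested:**
- The seal began to drag about 6 mm later than my estimate of the pipe tip suggested, and the side and scene views disagreed by about 8 mm on the part's position just before that. The final distances agree with it being locked.
- The pictures give position to about 1 mm, and locked sits only 0.5 mm inside the upper limit.
- I did not tug the stop-end to prove the lock.

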